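# Refit the washed bay covers on a dough sheeter's infeed bed

### The arm

A 6-joint arm with a two-finger parallel gripper is mounted at the origin on the work surface. World frame = base frame: x ahead of the robot, y to its left, z up, the work surface at z = 0. Lengths are in m, angles in rad, forces in N, time in s.
With the tool pointing down it reaches from about 0.4 to 0.825 m from the base axis. Payload 7 kg.
Tool frame: the origin (TCP) lies at the centre of the arm's flange, where the gripper is bolted on; the fingertips stand 178 mm ahead of it and the grasp point (between the pads) lies ahead of it (tcp_to_grasp is the z of the grasp point in the tool frame, in m); z points along the fingers, x is the direction in which the jaws open and shut, and the axes are right-handed (so a half turn about z gives the same grasp; the last joint's range is limited). The gripper opens to 88 mm and grips with 3 to 60 N. Pads are 19 mm wide; open, the fingers measure 130 mm over their backs; the gripper's body (78 mm by 193 mm) begins 47 mm behind the grasp point.
Start: joints at [1.529, 0.359, 0.012, 0, -1.224, -0.288], TCP at [0.219, 0.639, 0.405] pointing down, gripper open.
Joint ranges: [-3.07, 3.07], [-1.43, 2.12], [-1.02, 1.25], [-3.03, 1.67], [-3.05, -0], [-3.03, 3.03]. Speed limits (rad/s): [2.39, 2.39, 3.01, 3.14, 3.14, 3.14].

### API

Orientations are given as [roll, pitch, yaw] about the fixed x, y, z axes, in that order (R = Rz(yaw) Ry(pitch) Rx(roll)).
In Python, from station import get_state, grab_frame, job_done, tcp_to_grasp gives the robot as it stands.
- The arm moves only by the tool drive_tool, never from a script. Its argument "moves" is a list of rows, each a list of 7 numbers: the shift along the tool's x, y, z in mm, then the turn, a rotation vector about the tool's x, y, z in degrees, then the closure, from -1 (fully open) to 1 (shut), so that 0 is half open. In form: [[dx, dy, dz, ax, ay, az, claw], ...]. A call has 1 to 12 rows; each row is the pose to reach, as a shift and turn from the pose commanded when the call began, along the tool's axes at that moment; what a row does not reach only later rows make up. A row lasts 1/8 s, in which the tool goes at most 62.5 mm and 10.7 degrees, less where a joint would pass 70% of its speed; a pose out of reach is approached as far as the arm can. A call with a gripper value outside its range is refused whole. The fingers move at their own pace and stop on an object; "grip_force" is the grip in N (left out, the last holds). Time passes only in rows, so rows that repeat a pose let the fingers close. It gives the time, the measured TCP pose, the force and the opening at its end, in the units of the state.
- get_state(): the state, without advancing time (a new reading comes with each control period).
- grab_frame(name): name is "side" or "top"; returns a dict with "img" (480x640x3 uint8, red, green, blue), "range_z" (480x640 float32, m along the optical axis (not along the pixel's ray), 0 where there is no reading), "fovy" (degrees; the focal length in pixels is half the picture's height over the tangent of half this angle, whatever the lens; pixels are square), "cx", "cy" (the principal point, pixels), "rvec" (rotation vector, rad) and "tvec" (3), from world to camera coordinates, as OpenCV has them. Camera axes: x right, y down, z forward; pixel columns grow to the right and rows downward; lengths in m; the calibration is good to about 2 mm. A picture is of the moment at which its call begins.
- job_done(): hands the job in, once; it reports no verdict.
The state is a dict: "t": time; "q": joint angles; "qd": joint speeds; "joint_efforts": joint torques, N m; "eef_pos": TCP position; "ee_rot": TCP orientation; "force": force on the tool from outside, world axes, zero at the start; "moment": the same for the moment, N m; "width": finger opening in m.
Only numpy, scipy, OpenCV 4.12 (cv2) and the standard library are available. Lean on these libraries where they do the work, as an engineer would, in place of code of your own. Each camera call takes 0.05 s, during which the arm holds its last target. There are 200 camera calls.

### The job

Clear the bench scraper off the sheeter's bed and lay it flat in the grey tray. Then refit every cover plate lying on the bench in the bay of its own colour, one end tucked under the overhanging lip and the plate level on the bay floor; when all are home, swing the sprung inching lever right to its stop and let it spring back. Leave the other things on the bench where they are.

Things in the scene. Friction and masses are not known exactly. Their poses are not given: they have to be found in the camera images.
- bed: Fixed infeed bed, 131 (x) x 312 (y) mm, level; origin under its centre at bench height. Four bays in a row along y (red, yellow, blue, green from -y to +y, 76 mm apart). The -x side, nearest the robot, carries the overhanging lip; far wall (12 mm thick) and 8 mm dividers have tops 31 mm above the bench, the lip's top is 41 mm. Lever box at the +y end: x -20 to 60, y 158 to 218 mm, 40 mm high.
- tray: Fixed grey open tray, outside 130 (x) x 190 (y) x 28 mm high, walls and floor 5 mm thick. Origin under its centre at bench height.
- scraper: Bench scraper, 0.24 kg: wooden handle 26 (x) x 140 (y) x 34 mm high, with a steel blade 4 mm thick lying level with the handle's underside and reaching to x = 74 mm over the same 140 mm. Origin at the underside of the handle's middle, z up, x towards the blade's edge. It starts lying flat on top of the dividers across the bays, 31 mm above the bench.
- inch_lever (a joint): Sprung lever on the lever box, turning about an upright pivot: 0 = at rest, arm along the bed's -x; grows clockwise seen from above (knob moves towards the bed's +y) to the stop at 1.0 rad. Needs about 2 N at the knob to start, 4.5 N at the stop; springs back in under 1 s when let go.
- lever_knob (a point): On the axis of the lever's black upright knob (18 mm diameter, from 50 to 90 mm above the bench, 70 mm from the pivot axis), 72 mm above the bench; it moves with the lever.
- lever_pivot (a point): Point on the lever's pivot axis, at the height of lever_knob (nothing solid there: the lever's arm is 8 mm thick, its top 51 mm above the bench).
- cover_red: Cover of the red bay (may be absent): aluminium plate 100 (x) x 60 (y) x 8 mm, 0.12 to 0.22 kg, with an upright red grip in its middle, 14 (x) x 44 (y) mm, its top 46 mm above the plate's underside. Origin at the centre of the underside, z up. Same either way round. Longer than the opening beside the lip (91 mm): goes in tilted, one 60 mm edge under the lip first.
- bay_red (a point): Centre of the red bay's floor (red tab on its lip), 20 mm above the bench; axes as the bed's. Inside 106 (x) x 68 (y) mm; far wall (+x) and dividers 11 mm above the floor. On the -x side the lip overhangs 15 mm: its edge is at x = -38 mm, the wall beneath it at x = -53 mm, its underside 16 mm above the floor.
- cover_yellow: Cover of the yellow bay (may be absent): aluminium plate 100 (x) x 60 (y) x 8 mm, 0.12 to 0.22 kg, with an upright yellow grip in its middle, 14 (x) x 44 (y) mm, its top 46 mm above the plate's underside. Origin at the centre of the underside, z up. Same either way round. Longer than the opening beside the lip (91 mm): goes in tilted, one 60 mm edge under the lip first.
- bay_yellow (a point): Centre of the yellow bay's floor (yellow tab on its lip), 20 mm above the bench; axes as the bed's. Inside 106 (x) x 68 (y) mm; far wall (+x) and dividers 11 mm above the floor. On the -x side the lip overhangs 15 mm: its edge is at x = -38 mm, the wall beneath it at x = -53 mm, its underside 16 mm above the floor.
- cover_blue: Cover of the blue bay (may be absent): aluminium plate 100 (x) x 60 (y) x 8 mm, 0.12 to 0.22 kg, with an upright blue grip in its middle, 14 (x) x 44 (y) mm, its top 46 mm above the plate's underside. Origin at the centre of the underside, z up. Same either way round. Longer than the opening beside the lip (91 mm): goes in tilted, one 60 mm edge under the lip first.
- bay_blue (a point): Centre of the blue bay's floor (blue tab on its lip), 20 mm above the bench; axes as the bed's. Inside 106 (x) x 68 (y) mm; far wall (+x) and dividers 11 mm above the floor. On the -x side the lip overhangs 15 mm: its edge is at x = -38 mm, the wall beneath it at x = -53 mm, its underside 16 mm above the floor.
- cover_green: Cover of the green bay (may be absent): aluminium plate 100 (x) x 60 (y) x 8 mm, 0.12 to 0.22 kg, with an upright green grip in its middle, 14 (x) x 44 (y) mm, its top 46 mm above the plate's underside. Origin at the centre of the underside, z up. Same either way round. Longer than the opening beside the lip (91 mm): goes in tilted, one 60 mm edge under the lip first.
- bay_green (a point): Centre of the green bay's floor (green tab on its lip), 20 mm above the bench; axes as the bed's. Inside 106 (x) x 68 (y) mm; far wall (+x) and dividers 11 mm above the floor. On the -x side the lip overhangs 15 mm: its edge is at x = -38 mm, the wall beneath it at x = -53 mm, its underside 16 mm above the floor.
- oil_bottle: Brown glass bottle, 60 mm across, 190 mm tall; a bystander, to be left alone. Origin at its underside.
- flour_jar: White jar with steel cap, 84 mm across, 110 mm tall; a bystander, to be left alone. Origin at its underside.
- steel_bowl: Steel bowl, 150 mm across, 60 mm tall; a bystander, to be left alone. Origin at its underside.
- dough_cutter: Steel dough cutter ring, 80 mm across, 30 mm tall; a bystander, to be left alone. Origin at its underside.
- measuring_cup: Clear measuring cup with a handle, 80 mm across, 85 mm tall; a bystander, to be left alone. Origin at its underside.
- docker: Spiked dough docker: roller frame 160 mm wide, 60 mm tall, wooden handle 150 mm long; a bystander, to be left alone. Origin at its underside.
- spice_tin: Copper-coloured tin 60 x 90 x 100 mm; a bystander, to be left alone. Origin at its underside.

How it is judged:
By the outcome, as a careful person would: the job done as asked, in the order asked, and still so for the second after the job is handed in, with the robot touching nothing.
Of cover_red, cover_yellow, cover_blue, cover_green only 3 to 4 are there at a start; the rules pass over those that are not, and their reading is None.
At some moment in a run one of cover_red, cover_yellow, cover_blue, cover_green may be knocked a few centimetres aside while the robot is not near it.
Once in a run the grip may slacken for a moment while it holds something.
It also fails if it takes over 210 s, if anything falls off the work surface, if the arm or the gripper's body presses on something with over 40 N, if the wrist force passes 120 N, or if a joint passes its speed limit or range.

## Working session

There is one attempt and no reset: what is moved stays moved. The work goes in short steps, Python scripts to look and compute and a tool call to move; the robot and the scene stay as the last step left them, time stands still between calls to the robot, and variables do not carry over. Pictures are saved under pics/ and viewed, about 12 in all and at most 16, crops included, and the job is handed in when it is done.

Besides the shell and the picture viewer there is one more tool, called after "Request:" in YAML: its name, and indented under it one key for each argument. drive_tool: Moves the arm, as the interface text tells. Its arguments: {"type":"object","properties":{"moves":{"type":"array"},"grip_force":{"type":"number"}},"required":["moves"]}

```bash
ls; mkdir -p pics; cat > h.py <<'E'
import numpy as np, cv2
from scipy.spatial.transform import Rotation as R
from station import get_state, grab_frame, job_done, tcp_to_grasp
def cam(name):
    f=grab_frame(name); f['f']=240/np.tan(np.radians(f['fovy'])/2)
    f['Rm']=cv2.Rodrigues(np.array(f['rvec'],float))[0]; f['t']=np.array(f['tvec'],float).ravel()
    z=f['range_z']; v,u=np.mgrid[0:480,0:640]
    pc=np.stack([(u-f['cx'])/f['f']*z,(v-f['cy'])/f['f']*z,z],-1)
    f['P']=(pc-f['t'])@f['Rm']; f['P'][z==0]=np.nan
    return f
def save(f,n,crop=None,s=1):
    im=f['img'][:,:,::-1]
    if crop: a,b,c,d=crop; im=im[b:d,a:c]
    cv2.imwrite('pics/'+n+'.png',cv2.resize(im,None,fx=s,fy=s))
E
python3 - <<'E'
from h import *
s=get_state(); print({k:np.round(v,3) for k,v in s.items()}, tcp_to_grasp)
for n in('top','side'):
    f=cam(n); save(f,n+'0'); np.save(n+'0.npy',f['P']); print(n,f['fovy'],f['cx'],f['cy'],f['rvec'],f['tvec'],-f['Rm'].T@f['t'])
E
```

```text
pics
{'t': np.float64(0.0), 'q': array([ 1.529,  0.359,  0.011, -0.   , -1.224, -0.288]), 'qd': array([ 0.   , -0.002, -0.001, -0.001,  0.   ,  0.001]), 'joint_efforts': array([-0.0000e+00, -5.8272e+01,  2.9304e+01,  6.9970e+00,  7.0000e-03,
       -0.0000e+00]), 'eef_pos': array([0.219, 0.638, 0.404]), 'ee_rot': array([-3.141e+00, -2.000e-03, -1.901e+00]), 'force': array([-0.063,  0.841,  0.249]), 'moment': array([-0.034, -0.009,  0.031]), 'width': np.float64(0.087)} 0.1593
top 52.32530613559068 324.7648475716851 234.3814680663185 [ 2.1438052  -2.11940216  0.21174125] [-0.03181275  0.58188975  1.29653169] [ 0.33548948 -0.00718439  1.38130278]
side 48.03451583766017 323.37528941853503 233.63608666784216 [ 2.29715978 -0.0947855   0.054668  ] [-0.5805415   0.07790032  1.48988199] [ 0.47757352 -1.10600018  1.05429234]
```

View pics/top0.png

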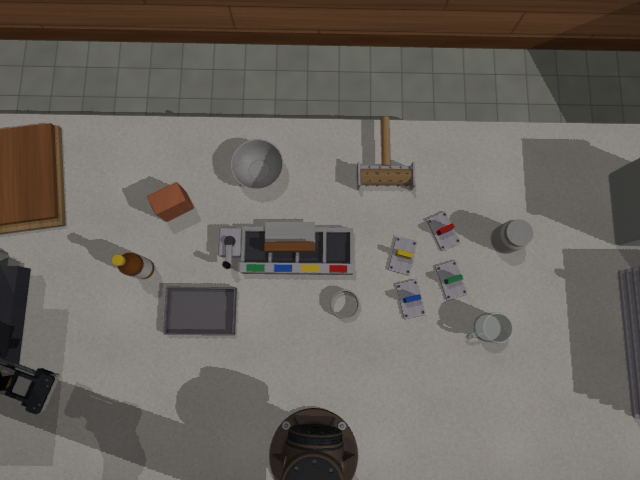

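View pics/side0.png

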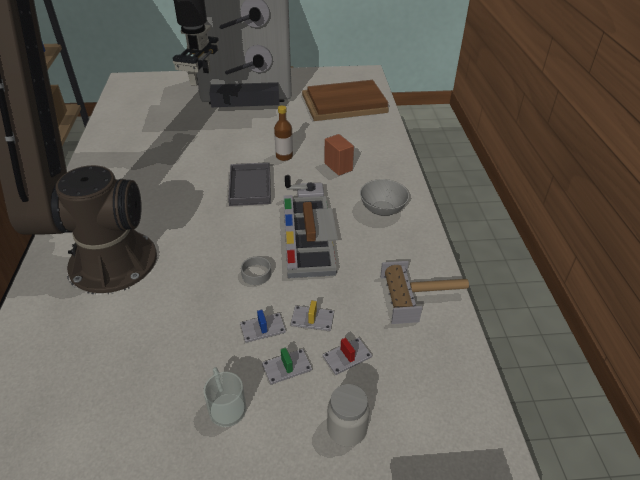

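Both views show all four covers lying on the bench (top view: yellow 404,254; red 445,229; blue 411,298; green 453,279). The bed is at about (297,250) with the scraper across the green and blue bays and the edge of yellow. The tray is at (201,310) and the lever knob at (227,265).

```bash
cat >> h.py <<'E'
HUE={'red':[(0,8),(172,180)],'yellow':[(20,34)],'blue':[(105,125)],'green':[(55,85)]}
def cmask(f,c):
    h=cv2.cvtColor(f['img'],cv2.COLOR_RGB2HSV); m=np.zeros(h.shape[:2],bool)
    for a,b in HUE[c]: m|=(h[...,0]>=a)&(h[...,0]<=b)
    return m&(h[...,1]>140)&(h[...,2]>60)
def rect(xy):
    (c,s,a)=cv2.minAreaRect((xy*1000).astype(np.float32)); 
    if s[0]<s[1]: s=(s[1],s[0]); a+=90
    return np.round(c,1),np.round(s,1),round((a+90)%180-90,1)   # long axis angle deg
E
python3 - <<'E'
from h import *
for n in('top','side'):
    f=cam(n);P=f['P'];z=P[...,2]
    print(n,'bench z',np.nanmedian(z[(P[...,0]>.3)&(P[...,0]<.5)&(P[...,1]>-.1)&(P[...,1]<.05)]))
    for c in HUE:
        m=cmask(f,c)&(z>.005)&(z<.08)&(P[...,0]>.3)&(P[...,0]<.9)
        k,l,st,ce=cv2.connectedComponentsWithStats(m.astype(np.uint8))
        for i in range(1,k):
            if st[i,4]<15: continue
            q=P[l==i]; top=q[q[:,2]>.04]
            print(c,st[i,4],'px',ce[i].round(1),'mean',q.mean(0).round(4),'zmax',q[:,2].max().round(3),'top',len(top),top.mean(0).round(4) if len(top) else '')
            if q[:,1].mean()<-.12:
                g=np.nanmedian(q,0); d=np.hypot(P[...,0]-g[0],P[...,1]-g[1])
                s=(d<.066)&(z>.004)&(z<.013); print('   plate',s.sum(),rect(P[s][:,:2]), P[s].mean(0).round(4), 'grip',rect(q[:,:2]))
    # bed, tray
    b=(P[...,0]>.4)&(P[...,0]<.75)&(P[...,1]>-.12)&(P[...,1]<.27)
    for nm,lo,hi in(('bedwall',.025,.046),('scr handle',.058,.072),('knob',.08,.1)):
        s=b&(z>lo)&(z<hi);print(nm,s.sum(),rect(P[s][:,:2]))
    s=(P[...,0]>.3)&(P[...,0]<.55)&(P[...,1]>.2)&(P[...,1]<.46)&(z>.018)&(z<.035);print('tray',s.sum(),rect(P[s][:,:2]),np.median(z[s]))
E
```

```text
top bench z -0.0003919889997675058
red 77 px [446.3 228.5] mean [ 0.6053 -0.3656  0.0437] zmax 0.051 top 69 [ 0.606  -0.3656  0.045 ]
   plate 540 (array([ 606.2, -365.2]), array([124.8, 111. ]), -15.8) [ 0.6049 -0.3648  0.0075] grip (array([ 606.1, -366.1]), array([41.3, 13.1]), -66.0)
red 115 px [337.8 268.1] mean [ 0.4905 -0.0621  0.0411] zmax 0.05 top 76 [ 0.4903 -0.0636  0.0425]
yellow 100 px [404.2 253.9] mean [ 0.5321 -0.2462  0.0421] zmax 0.05 top 82 [ 0.533  -0.2468  0.045 ]
   plate 549 (array([ 528.7, -245.8]), array([124. , 122.9]), -66.1) [ 0.5311 -0.246   0.0076] grip (array([ 533.3, -246.6]), array([43.5, 14.5]), 76.7)
yellow 119 px [310. 268.] mean [0.4899 0.0144 0.0411] zmax 0.046 top 73 [0.4896 0.0131 0.0429]
blue 118 px [282.8 268. ] mean [0.4891 0.0892 0.0409] zmax 0.048 top 76 [0.4892 0.0888 0.0425]
blue 74 px [412.6 298.1] mean [ 0.4106 -0.2663  0.0447] zmax 0.056 top 71 [ 0.4107 -0.267   0.0449]
   plate 612 (array([ 415.8, -265.4]), array([123.8, 113. ]), -73.6) [ 0.4103 -0.2659  0.0076] grip (array([ 410.7, -266.6]), array([42.4, 12.6]), -77.1)
green 101 px [
[... 1622 characters left out ...]
-0.2749  0.0087] grip (array([ 409.6, -266.9]), array([47.2, 13.6]), -75.4)
green 47 px [287.1 204. ] mean [0.4873 0.164  0.0448] zmax 0.05 top 46 [0.4874 0.1634 0.0449]
green 158 px [286.1 360.1] mean [ 0.4649 -0.3897  0.0395] zmax 0.053 top 95 [ 0.4648 -0.3866  0.047 ]
   plate 1010 (array([ 465.5, -391.4]), array([130.1, 124.6]), 31.9) [ 0.4653 -0.3897  0.0087] grip (array([ 464.8, -385.4]), array([42.1, 12.3]), -71.9)
bedwall 2699 (array([575.3,  74.3]), array([391. , 348.7]), 89.6)
scr handle 418 (array([616.,  67.]), array([367.8, 266.7]), 89.5)
knob 30 (array([492.4, 240. ]), array([17.2, 14.2]), 20.4)
tray 527 (array([427.5, 329.5]), array([260.2, 242.9]), -89.6) 0.027756798241077785
```

```bash
python3 - <<'E'
from h import *
def comp(f,s):
    k,l,st,ce=cv2.connectedComponentsWithStats(s.astype(np.uint8),connectivity=4); i=1+np.argmax(st[1:,4]); return f['P'][l==i]
for n in('top','side'):
    f=cam(n);P=f['P'];x,y,z=P[...,0],P[...,1],P[...,2]
    q=comp(f,(x>.44)&(x<.7)&(y>-.13)&(y<.26)&(z>.012)&(z<.047)); 
    e=lambda a:np.percentile(a,[.5,2,98,99.5]).round(4)
    print(n,'bed',len(q),rect(q[:,:2]),'x',e(q[:,0]),'y',e(q[:,1]))
    lip=comp(f,(x>.44)&(x<.7)&(y>-.13)&(y<.23)&(z>.037)&(z<.046)&(x<.53)); print('lip',len(lip),rect(lip[:,:2]),e(lip[:,0]),e(lip[:,1]),np.polyfit(lip[:,1],lip[:,0],1))
    h=comp(f,(x>.44)&(x<.7)&(y>-.1)&(y<.21)&(z>.052)&(z<.075)); print('handle',len(h),rect(h[:,:2]),e(h[:,0]),e(h[:,1]),np.median(h[:,2]),h.mean(0),np.polyfit(h[:,1],h[:,0],1))
    b=comp(f,(x>.59)&(x<.75)&(y>-.05)&(y<.2)&(z>.028)&(z<.045)); print('blade+wall',len(b),rect(b[:,:2]),e(b[:,0]),e(b[:,1]))
    t=comp(f,(x>.3)&(x<.48)&(y>.2)&(y<.46)&(z>.012)&(z<.035)); print('tray',len(t),rect(t[:,:2]),e(t[:,0]),e(t[:,1]))
    d=comp(f,(x>.33)&(x<.48)&(y>-.16)&(y<-.01)&(z>.01)&(z<.04)); print('ring',len(d),rect(d[:,:2]),e(d[:,0]),e(d[:,1]))
    lv=(x>.46)&(x<.62)&(y>.21)&(y<.3)&(z>.043)&(z<.058); q=P[lv]; print('arm',len(q),rect(q[:,:2]))
    if n=='top': save(f,'bed',(215,190,365,300),5)
E
```

```text
top bed 5363 (array([548.9,  78.6]), array([362.6, 145.3]), -89.9) x [0.477  0.4776 0.6152 0.62  ] y [-0.1021 -0.0966  0.2463  0.2571]
lip 922 (array([491. ,  52.9]), array([309.1,  28.4]), -89.8) [0.4772 0.4776 0.504  0.5045] [-0.1015 -0.0961  0.2011  0.2066] [-0.00184653  0.4910471 ]
handle 489 (array([546.1,  72.5]), array([137. ,  25.5]), -89.3) [0.5335 0.5339 0.5586 0.5591] [0.004  0.0066 0.1384 0.1405] 0.06331273060782532 [0.54612365 0.07324397 0.06308535] [-0.01953239  0.54755428]
blade+wall 668 (array([605.8,  75.3]), array([247.8,  31.5]), 90.0) [0.5903 0.5909 0.6206 0.6212] [-0.0457 -0.0372  0.1903  0.1978]
tray 543 (array([372.3, 315.8]), array([191.9, 127.6]), -89.5) [0.3077 0.308  0.4361 0.4365] [0.2204 0.2206 0.4102 0.4113]
ring 151 (array([393.5, -80.5]), array([77.4, 76.5]), -89.1) [0.3553 0.3553 0.4315 0.4318] [-0.1191 -0.1187 -0.0419 -0.0418]
arm 200 (array([540.4, 238.8]), array([108.2,  51.1]), 7.5)
side bed 3567 (array([549.3,  75.9]), array([368. , 145.6]), -89.9) x [0.4771 0.4791 0.6144 0.6193] y [-0.1052 -0.1034  0.2311  0.247 ]
lip 539 (array([490.5,  50.2]), array([311.1,  26.9]), -89.9) [0.4772 0.4775 0.5035 0.5038] [-0.1043 -0.1016  0.196   0.2021] [0.00410372 0.49039371]
handle 330 (array([546.7,  71.1]), array([144.1,  26. ]), -88.8) [0.5328 0.5336 0.5595 0.56  ] [0.0009 0.0022 0.1393 0.1415] 0.06672401949699566 [0.54647758 0.06305692 0.0658661 ] [-0.0281024   0.54824963]
blade+wall 462 (array([606.1,  74.8]), array([247.7,  32.2]), 90.0) [0.5901 0.5905 0.6202 0.6214] [-0.0478 -0.0426  0.1889  0.1968]
tray 560 (array([371. , 315.9]), array([203.7, 130.2]), -89.5) [0.3061 0.3072 0.4359 0.4362] [0.2157 0.2172 0.4137 0.4151]
ring 412 (array([394.3, -82. ]), array([82. , 79.5]), 45.5) [0.3551 0.3562 0.4314 0.4322] [-0.1216 -0.1209 -0.0418 -0.0403]
arm 204 (array([543.7, 238.8]), array([113.8,  55.3]), 0.7)
```

View pics/bed.png

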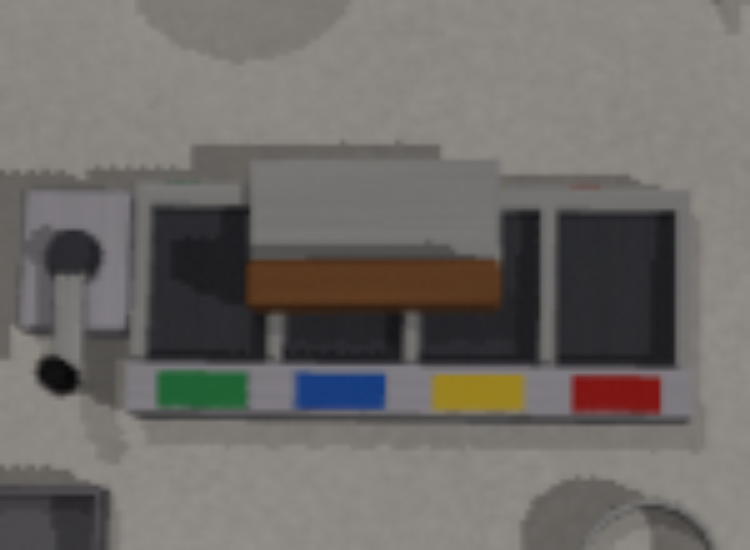

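The crop shows the handle along y at x≈0.546 and y≈0.072, with the blade towards +x, over parts of the green, blue and yellow bays. The tabs fix the bed at (0.5427, 0.0515), yaw ≈ 0. The tray is at (0.372, 0.316). I'll now set out for the scraper.

```bash
cat >> h.py <<'E'
def down(yaw): return R.from_euler('z',yaw,degrees=True)*R.from_euler('x',180,degrees=True)
def pose():
    s=get_state(); return np.array(s['eef_pos']), R.from_euler('xyz',s['ee_rot'])
def row(grasp,Rt,frm=None):
    """row from the measured pose (or frm) so that the grasp point comes to grasp with orientation Rt"""
    p,r=frm or pose(); tp=np.array(grasp)-Rt.apply([0,0,tcp_to_grasp])
    d=r.inv().apply(tp-p)*1000; w=(r.inv()*Rt).as_rotvec(degrees=True)
    print('row',d.round(1),w.round(1),'n>=',int(max(np.linalg.norm(d)/62.5,np.linalg.norm(w)/10.7))+1,'tcp',tp.round(4)); return tp,Rt
E
python3 - <<'E'
from h import *
a=row([.546,.0715,.20],down(181.2)); row([.546,.0715,.0647],down(181.2),a)
E
```

```text
row [ 430.4 -493.4   45.3] [-0.  -0.  69.9] n>= 11 tcp [0.546  0.0715 0.3593]
row [  0.   -0.  135.3] [0. 0. 0.] n>= 3 tcp [0.546  0.0715 0.224 ]
```

Request:
drive_tool:
  moves:
    - [430,-493,0,0,0,70,-0.36]
    - [430,-493,0,0,0,70,-0.36]
    - [430,-493,0,0,0,70,-0.36]
    - [430,-493,0,0,0,70,-0.36]
    - [430,-493,0,0,0,70,-0.36]
    - [430,-493,0,0,0,70,-0.36]
    - [430,-493,0,0,0,70,-0.36]
    - [430,-493,0,0,0,70,-0.36]
    - [430,-493,0,0,0,70,-0.36]
    - [430,-493,0,0,0,70,-0.36]
    - [430,-493,0,0,0,70,-0.36]
    - [430,-493,0,0,0,70,-0.36]
  grip_force: 40

```text
t: 1.8
eef_pos: [0.5465, 0.0702, 0.4043]
ee_rot: [-3.141, -0.0, -3.126]
force: [0.2, -0.2, 0.1]
width: 0.0594
```

```bash
python3 - <<'E'
from h import *
print(get_state()['q'])
row([.546,.0715,.0647],down(181.2))
E
```

```text
[ 4.83355831e-01  1.55569926e-01 -2.64042038e-01  1.18035673e-04
 -1.15178122e+00 -4.67537187e-01]
row [  0.4   1.4 180.3] [-0.  -0.  -0.3] n>= 3 tcp [0.546  0.0715 0.224 ]
```

Request:
drive_tool:
  moves:
    - [0.4,1.4,60,0,0,0,-0.36]
    - [0.4,1.4,120,0,0,0,-0.36]
    - [0.4,1.4,160,0,0,0,-0.36]
    - [0.4,1.4,180,0,0,0,-0.36]
    - [0.4,1.4,180,0,0,0,-0.36]
    - [0.4,1.4,180,0,0,0,1]
    - [0.4,1.4,180,0,0,0,1]
    - [0.4,1.4,180,0,0,0,1]
    - [0.4,1.4,180,0,0,0,1]
    - [0.4,1.4,180,0,0,0,1]
  grip_force: 40

```text
t: 3.05
eef_pos: [0.5458, 0.0736, 0.2254]
ee_rot: [3.141, 0.001, -3.122]
force: [-1.4, 1.1, 5.8]
width: 0.0259
```

```bash
python3 - <<'E'
from h import *
p,r=pose()
up=(p+[0,0,.09],r); 
a=row([.353,.316,p[2]+.09-.1593],down(180),(up[0],up[1])); row([.353,.316,p[2]-.024-.1593],down(180),a)
E
```

```text
row [ 1.880e+02  2.461e+02 -2.000e-01] [0.  0.1 1.1] n>= 5 tcp [0.353  0.316  0.3154]
row [  0.  -0. 114.] [0. 0. 0.] n>= 2 tcp [0.353  0.316  0.2014]
```

Request:
drive_tool:
  moves:
    - [0,0,-30,0,0,0,1]
    - [0,0,-60,0,0,0,1]
    - [0,0,-90,0,0,0,1]
    - [30,39,-90,0,0,1.1,1]
    - [65,85,-90,0,0,1.1,1]
    - [100,131,-90,0,0,1.1,1]
    - [135,177,-90,0,0,1.1,1]
    - [165,216,-90,0,0,1.1,1]
    - [182,238,-90,0,0,1.1,1]
    - [188,246,-90,0,0,1.1,1]
    - [188,246,-90,0,0,1.1,1]

```text
t: 4.42
eef_pos: [0.3524, 0.3158, 0.3143]
ee_rot: [-3.141, -0.001, -3.141]
force: [0.1, -1.2, -3.0]
width: 0.0255
```

```bash
python3 - <<'E'
from h import *
print(get_state()['width'])
row([.353,.316,.2014-.1593],down(180))
for n in('top','side'):
    f=cam(n);P=f['P'];x,y,z=P[...,0],P[...,1],P[...,2]
    s=(z>.1)&(z<.16)&(x>.3)&(x<.46)&(y>.2)&(y<.44)
    k,l,st,ce=cv2.connectedComponentsWithStats(s.astype(np.uint8))
    for i in range(1,k):
        if st[i,4]>40: q=P[l==i]; print(n,len(q),rect(q[:,:2]),np.percentile(q,[2,50,98],axis=0).round(3).tolist())
    if n=='side': save(f,'carry',(180,100,330,230),4)
E
```

```text
0.025546930701863056
row [ -0.7   0.3 112.9] [-0.  -0.   0.1] n>= 2 tcp [0.353  0.316  0.2014]
top 790 (array([383.3, 275.3]), array([86.5, 62.5]), 0.2) [[0.34, 0.245, 0.118], [0.381, 0.271, 0.124], [0.426, 0.301, 0.156]]
side 803 (array([373.8, 314.1]), array([150.4, 101.1]), 89.7) [[0.334, 0.243, 0.123], [0.379, 0.301, 0.129], [0.424, 0.381, 0.159]]
```

View pics/carry.png

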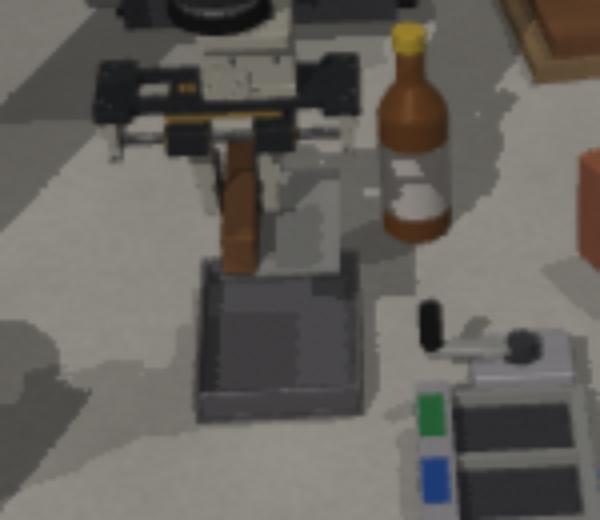

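The scraper hangs level over the tray with its blade edge at x≈0.426, so it fits. I'll lower it and open only a little, because the tray wall is close to the finger.

Request:
drive_tool:
  moves:
    - [0,0.3,40,0,0,0,1]
    - [0,0.3,80,0,0,0,1]
    - [0,0.3,105,0,0,0,1]
    - [0,0.3,114,0,0,0,1]
    - [0,0.3,114,0,0,0,1]
    - [0,0.3,114,0,0,0,0.25]
    - [0,0.3,114,0,0,0,0.25]
    - [0,0.3,114,0,0,0,0.25]
    - [0,0.3,90,0,0,0,0.25]
    - [0,0.3,50,0,0,0,0.25]
    - [0,0.3,0,0,0,0,0.25]
    - [0,0.3,-60,0,0,0,0.0]

```text
t: 6.02
eef_pos: [0.3523, 0.3157, 0.3761]
ee_rot: [-3.141, -0.001, -3.141]
force: [2.1, 1.6, -0.9]
width: 0.0382
```

```bash
python3 - <<'E'
from h import *
print(get_state()['width'],get_state()['q'])
f=cam('side');P=f['P'];x,y,z=P[...,0],P[...,1],P[...,2]
s=(z>.033)&(z<.055)&(x>.3)&(x<.46)&(y>.2)&(y<.44);q=P[s];print(len(q),rect(q[:,:2]),np.median(q[:,2]))
q=P[(z>.003)&(z<.02)&(x>.375)&(x<.41)&(y>.25)&(y<.38)];print('blade z',np.median(q[:,2]))
# covers
for n in('top','side'):
  f=cam(n);P=f['P'];z=P[...,2]
  for c in HUE:
    m=cmask(f,c)&(P[...,1]<-.12)&(z>.03)&(z<.06); q=P[m]
    print(n,c,len(q),rect(q[:,:2]))
    # image-based yaw from plate mask fit: points z 4..13 around
    g=np.array(rect(q[:,:2])[0])/1000
    s=(np.hypot(P[...,0]-g[0],P[...,1]-g[1])<.066)&(z>.0045)&(z<.014)
    l=cv2.connectedComponents(s.astype(np.uint8))[1]
    k=np.argmax(np.bincount(l[s])[1:])+1; print('   plate',rect(P[l==k][:,:2]))
E
```

```text
0.0382198688532871 [ 1.14800103e+00  4.43150063e-02 -4.59375655e-01 -1.61367339e-04
 -1.06816344e+00 -1.14770037e+00]
272 (array([371.4, 311.3]), array([191.5, 128.7]), -89.7) 0.040546809829808086
blade z 0.012154560824928579
top red 79 (array([ 605.8, -365.1]), array([43.1, 13.8]), -65.7)
   plate (array([ 606.9, -365.1]), array([101.3,  61.5]), 24.7)
top yellow 90 (array([ 533.9, -246.9]), array([44. , 14.7]), 77.0)
   plate (array([ 533. , -248.7]), array([102. ,  65.9]), -12.1)
top blue 74 (array([ 410.5, -266. ]), array([42.2, 12.5]), -77.0)
   plate (array([ 410.9, -265.7]), array([101.2,  62. ]), 12.5)
top green 63 (array([ 465.9, -383.4]), array([41.9, 11.2]), -73.7)
   plate (array([ 463.2, -384.1]), array([104.6,  62.4]), 17.9)
side red 153 (array([ 606.1, -366.7]), array([45. , 14.9]), -65.7)
   plate (array([ 607.6, -362.9]), array([109.4,  68. ]), 26.3)
side yellow 103 (array([ 533.6, -247.7]), array([45.5, 14.3]), 74.9)
   plate (array([ 537.5, -245. ]), array([110. ,  86.9]), -10.7)
side blue 105 (array([ 410. , -268.6]), array([47.7, 12.8]), -75.6)
   plate (array([ 414.4, -266.5]), array([117. ,  86.6]), 14.7)
side green 119 (array([ 464.2, -384. ]), array([42.6, 11.9]), -72.2)
   plate (array([ 462.8, -380.6]), array([110.5,  71.7]), 16.6)
```

The scraper lies flat in the tray (handle top ≈39 mm, blade ≈9 mm after bias). The covers' rectangles fit 100x60 well, so I'll take yellow first.

```bash
cat >> h.py <<'E'
BAY={'red':-.0625,'yellow':.0135,'blue':.0895,'green':.1655}; BX=.5427; HG=.034
def measure(c):
    f=cam('top');P=f['P'];z=P[...,2]
    m=cmask(f,c)&(P[...,0]>.3)&(P[...,0]<.9)&((P[...,1]<-.115)|(P[...,0]<.46)|(P[...,0]>.64))&(z>.03)&(z<.06); g=rect(P[m][:,:2])
    s=(np.hypot(P[...,0]-g[0][0]/1000,P[...,1]-g[0][1]/1000)<.066)&(z>.0045)&(z<.014)
    l=cv2.connectedComponents(s.astype(np.uint8))[1]
    k=np.argmax(np.bincount(l[s])[1:])+1; p=rect(P[l==k][:,:2]); print(c,m.sum(),'grip',g,'plate',p); return g,p
def bayplan(c,dy=0):
    """rows (all from the present pose): above, down beside lip, under lip, level"""
    frm=pose(); y=BAY[c]+dy
    def tgt(xl,zl,th):   # left lower corner rel bay centre (mm), tilt deg
        Rp=R.from_euler('y',-th,degrees=True)
        gp=np.array([BX+xl/1000,y,.020+zl/1000])+Rp.apply([.05,0,HG]); return gp,Rp*down(180)
    for xl,zl,th in((-31,60,12),(-31,3,12),(-50.5,2,12),(-50.5,1,6),(-50.5,0.5,0),(-50.5,100,0)):
        print((xl,zl,th)); row(*tgt(xl,zl,th),frm)
E
python3 - <<'E'
from h import *
row([.5335,-.2475,.15],down(180-12.8)); 
E
```

```text
row [-180.  -564.8   65.9] [ 0.4  0.2 12.8] n>= 10 tcp [ 0.5335 -0.2475  0.3093]
```

Request:
drive_tool:
  moves:
    - [-180,-565,66,0.4,0.2,12.8,0.1]
    - [-180,-565,66,0.4,0.2,12.8,0.1]
    - [-180,-565,66,0.4,0.2,12.8,0.1]
    - [-180,-565,66,0.4,0.2,12.8,0.1]
    - [-180,-565,66,0.4,0.2,12.8,0.1]
    - [-180,-565,66,0.4,0.2,12.8,0.1]
    - [-180,-565,66,0.4,0.2,12.8,0.1]
    - [-180,-565,66,0.4,0.2,12.8,0.1]
    - [-180,-565,66,0.4,0.2,12.8,0.1]
    - [-180,-565,66,0.4,0.2,12.8,0.1]
    - [-180,-565,66,0.4,0.2,12.8,0.1]
    - [-180,-565,66,0.4,0.2,12.8,0.1]
  grip_force: 40

```text
t: 7.68
eef_pos: [0.5322, -0.2487, 0.3078]
ee_rot: [-3.134, -0.004, 2.918]
force: [-0.3, 0.4, 0.6]
width: 0.0394
```

```bash
python3 - <<'E'
from h import *
f=cam('side');P=f['P'];m=cmask(f,'yellow')&(P[...,1]<-.12)&(P[...,2]>.03)&(P[...,2]<.06);print(m.sum(),rect(P[m][:,:2]))
row([.5335,-.2475,.034],down(180-12.8)); 
E
```

```text
105 (array([ 533.6, -247.8]), array([44.6, 14. ]), 76.5)
row [ -1.4   1.8 114.9] [-0.4 -0.2  0. ] n>= 2 tcp [ 0.5335 -0.2475  0.1933]
```

Request:
drive_tool:
  moves:
    - [-1.4,1.8,50,-0.4,-0.2,0,0.1]
    - [-1.4,1.8,90,-0.4,-0.2,0,0.1]
    - [-1.4,1.8,115,-0.4,-0.2,0,0.1]
    - [-1.4,1.8,115,-0.4,-0.2,0,0.1]
    - [-1.4,1.8,115,-0.4,-0.2,0,1]
    - [-1.4,1.8,115,-0.4,-0.2,0,1]
    - [-1.4,1.8,115,-0.4,-0.2,0,1]
    - [-1.4,1.8,115,-0.4,-0.2,0,1]
    - [-1.4,1.8,80,-0.4,-0.2,0,1]
    - [-1.4,1.8,30,-0.4,-0.2,0,1]
    - [-1.4,1.8,0,-0.4,-0.2,0,1]

```text
t: 9.1
eef_pos: [0.5347, -0.2475, 0.3112]
ee_rot: [-3.141, 0.003, 2.918]
force: [1.0, 0.4, -1.7]
width: 0.0139
```

```bash
python3 - <<'E'
from h import *
print(get_state()['width']); p,r=pose()
for n in('side','top'):
    f=cam(n);P=f['P'];g=p+r.apply([0,0,.1593]);d=np.hypot(P[...,0]-g[0],P[...,1]-g[1])
    s=(d<.07)&(P[...,2]>.10)&(P[...,2]<.128); q=P[s]; print(n,len(q),rect(q[:,:2]) if len(q) else '','grasp',g.round(4), np.median(q[:,2]) if len(q) else '')
    m=cmask(f,'yellow')&(P[...,1]<-.12);q=P[m]; print(rect(q[:,:2]) if len(q) else '')
bayplan('yellow')
E
```

```text
0.013917928514163026
side 518 (array([ 535. , -246.1]), array([100.4,  64.4]), -11.8) grasp [ 0.5352 -0.2477  0.1519] 0.1258761828477038
(array([ 517.6, -233.7]), array([80. , 31.4]), -51.8)
top 127 (array([ 525.1, -244.4]), array([75. , 60.6]), -12.8) grasp [ 0.5352 -0.2477  0.1519] 0.12605655621362638
(array([ 544.2, -234.1]), array([0., 0.]), 0.0)
(-31, 60, 12)
row [ 72.6 251.5  32.7] [ -1.4 -11.5 -12.7] n>= 5 tcp [0.5204 0.0135 0.2795]
(-31, 3, 12)
row [ 73.1 251.5  89.7] [ -1.4 -11.5 -12.7] n>= 5 tcp [0.5204 0.0135 0.2225]
(-50.5, 2, 12)
row [ 92.1 247.2  90.6] [ -1.4 -11.5 -12.7] n>= 5 tcp [0.5009 0.0135 0.2215]
(-50.5, 1, 6)
row [ 71.8 251.8  93.7] [ -0.7  -5.5 -12.8] n>= 5 tcp [0.5217 0.0135 0.2185]
(-50.5, 0.5, 0)
row [ 51.9 256.3  98.5] [ -0.1   0.4 -12.8] n>= 5 tcp [0.5422 0.0135 0.2138]
(-50.5, 100, 0)
row [ 51.1 256.3  -1. ] [ -0.1   0.4 -12.8] n>= 5 tcp [0.5422 0.0135 0.3133]
```

Request:
drive_tool:
  moves:
    - [0,45,0,0,0,0,1]
    - [15,90,0,-0.5,-4,-4,1]
    - [35,140,10,-1,-8,-8,1]
    - [55,190,20,-1.4,-11.5,-12.7,1]
    - [68,230,30,-1.4,-11.5,-12.7,1]
    - [72.6,251.5,32.7,-1.4,-11.5,-12.7,1]
    - [72.6,251.5,32.7,-1.4,-11.5,-12.7,1]
    - [72.6,251.5,32.7,-1.4,-11.5,-12.7,1]

```text
t: 10.2
eef_pos: [0.5191, 0.0135, 0.2754]
ee_rot: [3.14, 0.202, 3.141]
force: [-0.2, -0.1, -1.0]
width: 0.0141
```

```bash
python3 - <<'E'
from h import *
print(get_state()['width']); 
f=cam('side'); save(f,'ybay',(240,150,390,270),5); bayplan('yellow')
P=f['P'];s=(P[...,0]>.48)&(P[...,0]<.62)&(P[...,1]>-.05)&(P[...,1]<.08)&(P[...,2]>.075)&(P[...,2]<.115);q=P[s];print(len(q),rect(q[:,:2]))
E
```

```text
0.01408061023708531
(-31, 60, 12)
row [-2.   0.3 -3.6] [ 0.1 -0.4 -0.1] n>= 1 tcp [0.5204 0.0135 0.2795]
(-31, 3, 12)
row [ 9.5  0.2 52.2] [ 0.1 -0.4 -0.1] n>= 1 tcp [0.5204 0.0135 0.2225]
(-50.5, 2, 12)
row [28.8  0.2 49.3] [ 0.1 -0.4 -0.1] n>= 1 tcp [0.5009 0.0135 0.2215]
(-50.5, 1, 6)
row [ 9.   0.2 56.4] [ 0.1  5.6 -0.1] n>= 1 tcp [0.5217 0.0135 0.2185]
(-50.5, 0.5, 0)
row [-10.1   0.2  65.1] [ 0.1 11.6 -0.1] n>= 2 tcp [0.5422 0.0135 0.2138]
(-50.5, 100, 0)
row [-30.1   0.4 -32.4] [ 0.1 11.6 -0.1] n>= 2 tcp [0.5422 0.0135 0.3133]
496 (array([556.3,  12.1]), array([98.9, 65.1]), 0.1)
```

View pics/ybay.png

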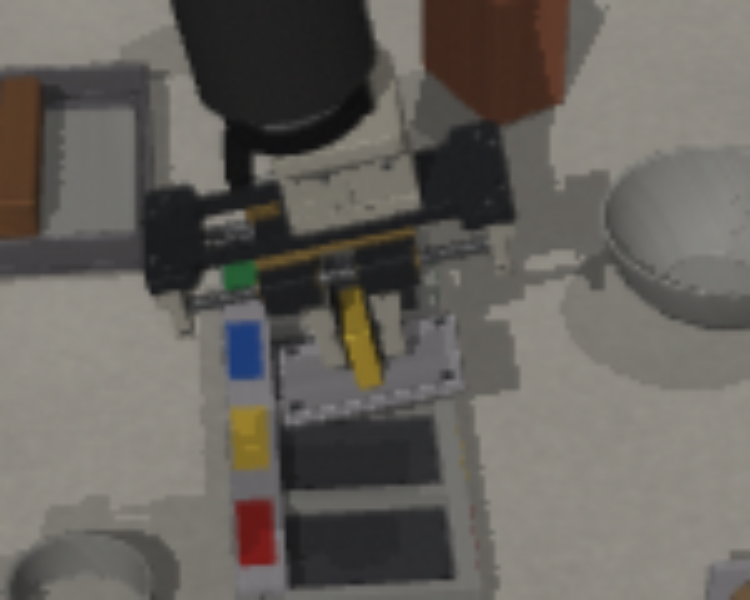

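The plate is held with its lip-side edge down, centred in y over the yellow bay (grip top at 370,380 in the crop). Inserting.

Request:
drive_tool:
  moves:
    - [-2,0.2,0,0,-0.4,0,1]
    - [9.5,0.2,30,0,-0.4,0,1]
    - [9.5,0.2,52.2,0,-0.4,0,1]
    - [9.5,0.2,52.2,0,-0.4,0,1]
    - [19,0.2,50.8,0,-0.4,0,1]
    - [28.8,0.2,49.3,0,-0.4,0,1]
    - [28.8,0.2,49.3,0,-0.4,0,1]
    - [19,0.2,52.5,0,2.6,0,1]
    - [9,0.2,56.4,0,5.6,0,1]
    - [-0.5,0.2,60.5,0,8.6,0,1]
    - [-10.1,0.2,65.1,0,11.6,0,1]
    - [-10.1,0.2,65.1,0,11.6,0,1]

```text
t: 11.75
eef_pos: [0.5433, 0.0142, 0.2151]
ee_rot: [3.14, -0.0, 3.141]
force: [-3.1, -0.4, 9.2]
width: 0.0137
```

```bash
python3 - <<'E'
from h import *
s=get_state(); print(s['width'],s['force'],s['moment']); bayplan('yellow')
E
```

```text
0.013677764639673051 [-3.08029313 -0.39230539  9.20356895] [0.19384165 1.02762101 0.20654481]
(-31, 60, 12)
row [ 22.9  -0.6 -64.4] [  0.1 -12.   -0. ] n>= 2 tcp [0.5204 0.0135 0.2795]
(-31, 3, 12)
row [22.8 -0.7 -7.4] [  0.1 -12.   -0. ] n>= 2 tcp [0.5204 0.0135 0.2225]
(-50.5, 2, 12)
row [42.3 -0.7 -6.4] [  0.1 -12.   -0. ] n>= 2 tcp [0.5009 0.0135 0.2215]
(-50.5, 1, 6)
row [21.5 -0.7 -3.4] [ 0.1 -6.  -0. ] n>= 1 tcp [0.5217 0.0135 0.2185]
(-50.5, 0.5, 0)
row [ 1.1 -0.7  1.3] [ 0.1 -0.  -0. ] n>= 1 tcp [0.5422 0.0135 0.2138]
(-50.5, 100, 0)
row [  1.1  -0.5 -98.2] [ 0.1 -0.  -0. ] n>= 2 tcp [0.5422 0.0135 0.3133]
```

Request:
drive_tool:
  moves:
    - [0,0,0,0,0,0,0.5]
    - [0,0,0,0,0,0,0.42]
    - [0,0,0,0,0,0,0.42]
    - [0,0,-20,0,0,0,0.42]
    - [0,0,-50,0,0,0,0.42]
    - [0,-50,-90,0,0,0,0.1]
    - [0,-110,-100,0,0,0,0.1]
    - [60,-160,-100,0,0,4,0.1]
    - [100,-200,-100,0,0,0,0.1]
    - [110,-240,-100,0,0,0,0.1]
    - [110,-240,-100,0,0,0,0.1]
    - [110,-240,-100,0,0,0,0.1]

```text
t: 13.25
eef_pos: [0.4322, -0.2259, 0.3138]
ee_rot: [3.14, 0.0, 3.14]
force: [-0.1, -0.3, -0.5]
width: 0.0396
```

```bash
cat >> h.py <<'E'
def check(c,img=None):
    f=cam('side');P=f['P'];x,y,z=P[...,0]-BX,P[...,1]-BAY[c],P[...,2]
    m=cmask(f,c)&(abs(x)<.03)&(abs(y)<.045); q=P[m]; print('grip',m.sum(),rect(q[:,:2]) if m.sum() else '', 'zmax',np.percentile(q[:,2],95).round(4) if m.sum() else '')
    s=(abs(x)<.048)&(abs(y+.002)<.027)&(z<.036)&(z>.015)&~m; q=np.c_[x[s],y[s],z[s]]
    A=np.c_[q[:,:2],np.ones(len(q))]
    for _ in range(3):
        w=np.linalg.lstsq(A,q[:,2],rcond=None)[0]; k=abs(A@w-q[:,2])<.004; A,q=A[k],q[k]
    print('plate plane: slopes deg',np.degrees(w[:2]).round(1),'z at centre mm (want 28, side bias +2..3)',round(w[2]*1000,1),len(q),'x range',np.percentile(q[:,0],[1,99]).round(4))
    if img: save(f,img,(250,170,370,290),5)
E
python3 - <<'E'
from h import *
check('yellow','ychk'); print(pose()[0])
g,p=measure('blue')
E
```

```text
grip 73 (array([541.7,  14.5]), array([46.1, 12.2]), -89.6) zmax 0.07
plate plane: slopes deg [ 1.6 -1. ] z at centre mm (want 28, side bias +2..3) 29.6 171 x range [0.0017 0.0469]
[ 0.43249038 -0.22550709  0.31370371]Traceback (most recent call last):
  File "<stdin>", line 3, in <module>
  File "h.py", line 38, in measure
    k=np.argmax(np.bincount(l[s])[1:])+1; p=rect(P[l==k][:,:2]); print(c,m.sum(),'grip',g,'plate',p); return g,p
      ~~~~~~~~~^^^^^^^^^^^^^^^^^^^^^^^
    return _wrapfunc(a, 'argmax', axis=axis, out=out, **kwds)
    return bound(*args, **kwds)
ValueError: attempt to get argmax of an empty sequence
```

View pics/ychk.png

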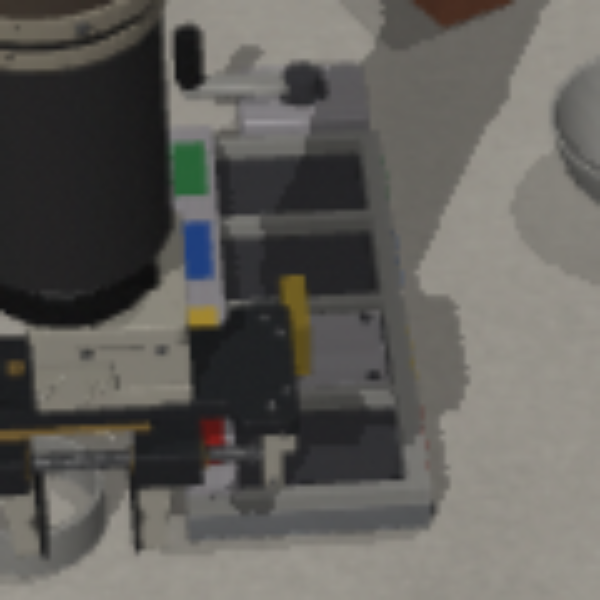

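Yellow is seated: its right end lies below the far wall and the grip top is at the right height. Next blue, measured from the side view because the arm hides it from above.

```bash
cat >> h.py <<'E'
def smeasure():
    f=cam('side');P=f['P']
    for c in HUE:
        m=cmask(f,c)&(P[...,2]>.03)&(P[...,2]<.06)&(P[...,0]>.3)&(P[...,0]<.9)&((P[...,1]<-.115)|(P[...,0]<.46)|(P[...,0]>.64))
        if m.sum()>20: print('side',c,m.sum(),rect(P[m][:,:2]))
E
python3 - <<'E'
from h import *
smeasure()
row([.4105,-.2665,.034],down(193.2))
E
```

```text
side red 150 (array([ 606. , -367.3]), array([43.4, 14.5]), -63.6)
side blue 105 (array([ 410. , -268.9]), array([45.1, 12.6]), -76.1)
side green 123 (array([ 465. , -386.3]), array([43.1, 11.8]), -71.7)
row [ 22.2 -41.6 120.3] [  0.1   0.  -13.2] n>= 3 tcp [ 0.4105 -0.2665  0.1933]
```

Request:
drive_tool:
  moves:
    - [12,-20,10,0,0,-6,0.1]
    - [22.2,-41.6,40,0,0,-13.2,0.1]
    - [22.2,-41.6,90,0,0,-13.2,0.1]
    - [22.2,-41.6,120.3,0,0,-13.2,0.1]
    - [22.2,-41.6,120.3,0,0,-13.2,0.1]
    - [22.2,-41.6,120.3,0,0,-13.2,1]
    - [22.2,-41.6,120.3,0,0,-13.2,1]
    - [22.2,-41.6,120.3,0,0,-13.2,1]
    - [22.2,-41.6,80,0,0,-13.2,1]
    - [22.2,-41.6,30,0,0,-13.2,1]
    - [22.2,-41.6,0,0,0,-13.2,1]
    - [22.2,-41.6,0,0,0,-13.2,1]

```text
t: 14.9
eef_pos: [0.4104, -0.2676, 0.3165]
ee_rot: [-3.14, 0.006, -2.912]
force: [0.1, 0.4, -1.9]
width: 0.0138
```

```bash
python3 - <<'E'
from h import *
print(get_state()['width']); p,r=pose();g=p+r.apply([0,0,.1593])
for n in('side','top'):
    f=cam(n);P=f['P'];d=np.hypot(P[...,0]-g[0],P[...,1]-g[1])
    s=(d<.07)&(P[...,2]>g[2]-.05)&(P[...,2]<g[2]-.018); q=P[s]; print(n,len(q),rect(q[:,:2]) if len(q) else '','grasp',g.round(4))
bayplan('blue')
E
```

```text
0.013754150051871507
side 700 (array([ 411. , -267.3]), array([100.4,  65. ]), 13.5) grasp [ 0.4114 -0.2676  0.1572]
top 102 (array([ 384.4, -272.3]), array([59.9, 47.7]), -76.6) grasp [ 0.4114 -0.2676  0.1572]
(-31, 60, 12)
row [-189.1  322.2   34.9] [  1.5 -11.9  13.1] n>= 7 tcp [0.5204 0.0895 0.2795]
(-31, 3, 12)
row [-189.1  322.1   91.9] [  1.5 -11.9  13.1] n>= 7 tcp [0.5204 0.0895 0.2225]
(-50.5, 2, 12)
row [-170.1  326.5   92.9] [  1.5 -11.9  13.1] n>= 7 tcp [0.5009 0.0895 0.2215]
(-50.5, 1, 6)
row [-190.3  321.8   95.9] [ 0.8 -5.9 13.1] n>= 7 tcp [0.5217 0.0895 0.2185]
(-50.5, 0.5, 0)
row [-210.3  317.1  100.6] [ 0.1  0.  13.1] n>= 7 tcp [0.5422 0.0895 0.2138]
(-50.5, 100, 0)
row [-210.4  317.3    1.1] [ 0.1  0.  13.1] n>= 7 tcp [0.5422 0.0895 0.3133]
```

Request:
drive_tool:
  moves:
    - [-20,35,0,0,0,2,1]
    - [-50,85,0,0,0,5,1]
    - [-82,140,0,0.5,-3,8,1]
    - [-113,195,0,0.8,-6,11,1]
    - [-145,250,0,1.2,-9,13.1,1]
    - [-170,290,0,1.5,-11.9,13.1,1]
    - [-184,314,5,1.5,-11.9,13.1,1]
    - [-189,322,30,1.5,-11.9,13.1,1]
    - [-189,322,35,1.5,-11.9,13.1,1]
    - [-189,322,35,1.5,-11.9,13.1,1]
    - [-189,322,35,1.5,-11.9,13.1,1]

```text
t: 16.38
eef_pos: [0.5208, 0.0887, 0.2797]
ee_rot: [-3.141, 0.209, 3.141]
force: [-0.7, 0.1, -2.5]
width: 0.0138
```

```bash
python3 - <<'E'
from h import *
print(get_state()['width']); 
f=cam('side'); bayplan('blue')
P=f['P'];s=(P[...,0]>.48)&(P[...,0]<.63)&(P[...,1]>.03)&(P[...,1]<.15)&(P[...,2]>.075)&(P[...,2]<.12);q=P[s];print(len(q),rect(q[:,:2]))
E
```

```text
0.013774223567169756
(-31, 60, 12)
row [0.5 0.8 0.3] [-0.  0. -0.] n>= 1 tcp [0.5204 0.0895 0.2795]
(-31, 3, 12)
row [12.4  0.8 56. ] [-0.  0. -0.] n>= 1 tcp [0.5204 0.0895 0.2225]
(-50.5, 2, 12)
row [31.6  0.8 53. ] [-0.  0. -0.] n>= 1 tcp [0.5009 0.0895 0.2215]
(-50.5, 1, 6)
row [11.9  0.8 60.2] [-0.  6. -0.] n>= 1 tcp [0.5217 0.0895 0.2185]
(-50.5, 0.5, 0)
row [-7.1  0.8 69.1] [-0. 12. -0.] n>= 2 tcp [0.5422 0.0895 0.2138]
(-50.5, 100, 0)
row [-27.9   0.8 -28.3] [-0. 12. -0.] n>= 2 tcp [0.5422 0.0895 0.3133]
466 (array([559.9,  88.6]), array([98.6, 65.5]), -0.9)
```

Request:
drive_tool:
  moves:
    - [0.5,0.8,0.3,0,0,0,1]
    - [12.4,0.8,35,0,0,0,1]
    - [12.4,0.8,56,0,0,0,1]
    - [12.4,0.8,56,0,0,0,1]
    - [22,0.8,54.5,0,0,0,1]
    - [31.6,0.8,53,0,0,0,1]
    - [31.6,0.8,53,0,0,0,1]
    - [22,0.8,56.5,0,3,0,1]
    - [11.9,0.8,60,0,6,0,1]
    - [2.4,0.8,64,0,9,0,1]
    - [-7.1,0.8,68.5,0,12,0,1]
    - [-7.1,0.8,68.5,0,12,0,1]

```text
t: 17.92
eef_pos: [0.543, 0.0903, 0.2145]
ee_rot: [3.142, -0.0, 3.142]
force: [0.2, 1.2, 4.5]
width: 0.014
```

```bash
python3 - <<'E'
from h import *
s=get_state(); print(s['width'],s['force'],s['moment'])
row([.465,-.3835,.15],down(197.8))
E
```

```text
0.013956413380409856 [0.21963249 1.19415079 4.46208655] [0.46273165 0.10615435 0.07642796]
row [  77.9 -473.8  -94.8] [  0.   -0.  -17.8] n>= 8 tcp [ 0.465  -0.3835  0.3093]
```

Level with light floor contact. Releasing and going over green.

Request:
drive_tool:
  moves:
    - [0,0,0,0,0,0,0.5]
    - [0,0,0,0,0,0,0.42]
    - [0,0,0,0,0,0,0.42]
    - [0,0,-20,0,0,0,0.42]
    - [0,0,-60,0,0,0,0.42]
    - [10,-60,-95,0,0,0,0.1]
    - [40,-240,-95,0,0,-8,0.1]
    - [78,-474,-95,0,0,-17.8,0.1]
    - [78,-474,-95,0,0,-17.8,0.1]
    - [78,-474,-95,0,0,-17.8,0.1]
    - [78,-474,-95,0,0,-17.8,0.1]
    - [78,-474,-95,0,0,-17.8,0.1]

```text
t: 19.42
eef_pos: [0.472, -0.3325, 0.3088]
ee_rot: [-3.141, -0.0, -2.831]
force: [1.7, -0.5, -0.0]
width: 0.0394
```

```bash
python3 - <<'E'
from h import *
check('yellow');check('blue');smeasure()
row([.465,-.3835,.034],down(197.8))
E
```

```text
grip 91 (array([542.3,  12.4]), array([46. , 12.3]), -89.8) zmax 0.0714
plate plane: slopes deg [-0.1 -0.5] z at centre mm (want 28, side bias +2..3) 30.8 182 x range [-0.0047  0.0476]
grip 60 (array([543.8,  88.2]), array([48. ,  8.9]), 86.1) zmax 0.0705
plate plane: slopes deg [ 0.1 -0.9] z at centre mm (want 28, side bias +2..3) 30.9 146 x range [0.0086 0.0475]
side red 150 (array([ 605.5, -366.1]), array([44.9, 15.3]), -66.2)
side green 120 (array([ 465.3, -385.3]), array([42.6, 12.9]), -71.6)
row [ 21.1 -45.9 114.8] [-0.  -0.1 -0.3] n>= 3 tcp [ 0.465  -0.3835  0.1933]
```

Request:
drive_tool:
  moves:
    - [21.1,-45.9,0,0,0,0,0.1]
    - [21.1,-45.9,0,0,0,0,0.1]
    - [21.1,-45.9,0,0,0,0,0.1]
    - [21.1,-45.9,0,0,0,0,0.1]

```text
t: 20.08
eef_pos: [0.4669, -0.3797, 0.3087]
ee_rot: [-3.141, -0.001, -2.83]
force: [-0.2, 0.0, -0.7]
width: 0.0394
```

```bash
python3 - <<'E'
from h import *
smeasure()
row([.465,-.3835,.034],down(197.8))
E
```

```text
side red 152 (array([ 605.5, -366.1]), array([43.4, 13.4]), -64.5)
side green 119 (array([ 464.3, -384.5]), array([42. , 12.2]), -71.5)
row [  2.9  -3.  115.5] [-0.  -0.   0.1] n>= 2 tcp [ 0.465  -0.3835  0.1933]
```

Request:
drive_tool:
  moves:
    - [2.9,-3,45,0,0,0,0.1]
    - [2.9,-3,90,0,0,0,0.1]
    - [2.9,-3,115.5,0,0,0,0.1]
    - [2.9,-3,115.5,0,0,0,0.1]
    - [2.9,-3,115.5,0,0,0,1]
    - [2.9,-3,115.5,0,0,0,1]
    - [2.9,-3,115.5,0,0,0,1]
    - [2.9,-3,80,0,0,0,1]
    - [2.9,-3,30,0,0,0,1]
    - [2.9,-3,0,0,0,0,1]
    - [2.9,-3,0,0,0,0,1]

```text
t: 21.5
eef_pos: [0.4652, -0.3849, 0.3119]
ee_rot: [-3.137, 0.004, -2.831]
force: [1.0, 0.3, -2.4]
width: 0.0134
```

```bash
python3 - <<'E'
from h import *
print(get_state()['width']); p,r=pose();g=p+r.apply([0,0,.1593])
for n in('side','top'):
    f=cam(n);P=f['P'];d=np.hypot(P[...,0]-g[0],P[...,1]-g[1])
    s=(d<.07)&(P[...,2]>g[2]-.05)&(P[...,2]<g[2]-.018); q=P[s]; print(n,len(q),rect(q[:,:2]) if len(q) else '','grasp',g.round(4))
bayplan('green')
E
```

```text
0.013404161303100856
side 778 (array([ 465.3, -384.8]), array([102.2,  63.4]), 15.3) grasp [ 0.466  -0.3854  0.1526]
top 287 (array([ 463.4, -381.9]), array([100.3,  59.6]), 18.5) grasp [ 0.466  -0.3854  0.1526]
(-31, 60, 12)
row [-221.3  506.4   28.9] [  1.8 -11.9  17.7] n>= 9 tcp [0.5204 0.1655 0.2795]
(-31, 3, 12)
row [-221.3  506.4   85.9] [  1.8 -11.9  17.7] n>= 9 tcp [0.5204 0.1655 0.2225]
(-50.5, 2, 12)
row [-202.7  512.4   86.9] [  1.8 -11.9  17.7] n>= 9 tcp [0.5009 0.1655 0.2215]
(-50.5, 1, 6)
row [-222.5  506.1   89.9] [ 0.9 -6.  17.8] n>= 9 tcp [0.5217 0.1655 0.2185]
(-50.5, 0.5, 0)
row [-242.   499.8   94.6] [-0.  -0.  17.8] n>= 10 tcp [0.5422 0.1655 0.2138]
(-50.5, 100, 0)
row [-242.   499.8   -4.9] [-0.  -0.  17.8] n>= 9 tcp [0.5422 0.1655 0.3133]
```

Request:
drive_tool:
  moves:
    - [-15,35,-3,0,0,0,1]
    - [-38,87,-5,0,0,2,1]
    - [-60,138,-5,0,0,4,1]
    - [-83,190,-5,0,0,7,1]
    - [-106,242,-5,0.3,-2,10,1]
    - [-129,294,-5,0.6,-4,13,1]
    - [-152,346,-5,0.9,-6,15,1]
    - [-174,398,-5,1.2,-8,17,1]
    - [-197,450,-5,1.5,-10,17.7,1]
    - [-213,487,-5,1.8,-11.9,17.7,1]
    - [-221,504,0,1.8,-11.9,17.7,1]
    - [-221,504,28,1.8,-11.9,17.7,1]

```text
t: 23.1
eef_pos: [0.5215, 0.1643, 0.28]
ee_rot: [3.14, 0.209, -3.139]
force: [-0.8, 0.3, -2.7]
width: 0.0139
```

Request:
drive_tool:
  moves:
    - [0,0,0,0,0,0,1]
    - [0,0,0,0,0,0,1]
    - [0,0,0,0,0,0,1]

```text
t: 23.48
eef_pos: [0.5215, 0.1626, 0.2811]
ee_rot: [3.141, 0.21, 3.141]
force: [-0.0, 0.2, -1.6]
width: 0.0136
```

```bash
python3 - <<'E'
from h import *
print(get_state()['width'])
for n in('side','top'):
  P=cam(n)['P'];s=(P[...,0]>.48)&(P[...,0]<.63)&(P[...,1]>.1)&(P[...,1]<.23)&(P[...,2]>.075)&(P[...,2]<.12);q=P[s];print(len(q),rect(q[:,:2]), pose()[0])
bayplan('green',-.002)
E
```

```text
0.013633725549560922
420 (array([543.3, 169. ]), array([140.7,  85.4]), -16.3) [0.52143017 0.16262451 0.28109281]
25 (array([561.1, 135.9]), array([97.1,  3.4]), 0.7) [0.5213642  0.16264443 0.28104293]
(-31, 60, 12)
row [1.3 0.9 1.3] [ 0.1  0.  -0. ] n>= 1 tcp [0.5204 0.1635 0.2795]
(-31, 3, 12)
row [13.1  0.8 57.1] [ 0.1  0.  -0. ] n>= 1 tcp [0.5204 0.1635 0.2225]
(-50.5, 2, 12)
row [32.4  0.8 54. ] [ 0.1  0.  -0. ] n>= 2 tcp [0.5009 0.1635 0.2215]
(-50.5, 1, 6)
row [12.7  0.8 61.3] [ 0.1  6.  -0. ] n>= 2 tcp [0.5217 0.1635 0.2185]
(-50.5, 0.5, 0)
row [-6.4  0.8 70.1] [ 0.1 12.   0. ] n>= 2 tcp [0.5422 0.1635 0.2138]
(-50.5, 100, 0)
row [-27.1   0.9 -27.2] [ 0.1 12.   0. ] n>= 2 tcp [0.5422 0.1635 0.3133]
```

Request:
drive_tool:
  moves:
    - [1.3,0.8,1.3,0,0,0,1]
    - [13.1,0.8,35,0,0,0,1]
    - [13.1,0.8,57,0,0,0,1]
    - [13.1,0.8,57,0,0,0,1]
    - [23,0.8,55.5,0,0,0,1]
    - [32.4,0.8,54,0,0,0,1]
    - [32.4,0.8,54,0,0,0,1]
    - [22.5,0.8,57.5,0,3,0,1]
    - [12.7,0.8,61,0,6,0,1]
    - [3.2,0.8,65,0,9,0,1]
    - [-6.4,0.8,69.5,0,12,0,1]
    - [-6.4,0.8,69.5,0,12,0,1]

```text
t: 25.08
eef_pos: [0.5428, 0.1642, 0.2145]
ee_rot: [3.14, -0.001, -3.141]
force: [-1.6, 1.6, 4.3]
width: 0.0135
```

```bash
python3 - <<'E'
from h import *
s=get_state(); print(s['width'],s['force'],s['moment'])
smeasure()
row([.606,-.3655,.15],down(204.5))
E
```

```text
0.013480896681553355 [-1.60654911  1.64906716  4.31017215] [0.33932764 0.22995962 0.03968263]
side red 152 (array([ 605.8, -366.4]), array([44.5, 14.7]), -64.6)
row [ -63.1 -529.6  -95.6] [  0.1   0.  -24.5] n>= 9 tcp [ 0.606  -0.3655  0.3093]
```

Request:
drive_tool:
  moves:
    - [0,0,0,0,0,0,0.5]
    - [0,0,0,0,0,0,0.42]
    - [0,0,0,0,0,0,0.42]
    - [0,0,-20,0,0,0,0.42]
    - [0,0,-60,0,0,0,0.42]
    - [-5,-60,-95,0,0,0,0.1]
    - [-30,-240,-95,0,0,-8,0.1]
    - [-63,-530,-95,0,0,-24.5,0.1]
    - [-63,-530,-95,0,0,-24.5,0.1]
    - [-63,-530,-95,0,0,-24.5,0.1]
    - [-63,-530,-95,0,0,-24.5,0.1]
    - [-63,-530,-95,0,0,-24.5,0.1]

```text
t: 26.62
eef_pos: [0.5919, -0.2586, 0.3078]
ee_rot: [3.141, -0.0, -2.713]
force: [0.7, 0.3, -1.1]
width: 0.0393
```

Request:
drive_tool:
  moves:
    - [0,-95,0,0,0,0,0.1]
    - [0,-95,0,0,0,0,0.1]
    - [0,-95,0,0,0,0,0.1]
    - [0,-95,0,0,0,0,0.1]

```text
t: 27.12
eef_pos: [0.631, -0.3427, 0.3071]
ee_rot: [3.14, -0.001, -2.714]
force: [0.1, -0.1, 0.6]
width: 0.0392
```

```bash
python3 - <<'E'
from h import *
for c in('yellow','blue','green'): check(c,'chk3' if c=='green' else None)
smeasure(); print(pose()[0]); row([.606,-.3655,.034],down(204.5))
E
```

```text
grip 100 (array([541.9,  12.1]), array([46.1, 13.2]), -88.1) zmax 0.0709
plate plane: slopes deg [-0.1  0.9] z at centre mm (want 28, side bias +2..3) 30.6 319 x range [-0.0371  0.047 ]
grip 77 (array([542.4,  88.8]), array([51.4, 11.8]), 86.2) zmax 0.0711
plate plane: slopes deg [ 0.3 -0.7] z at centre mm (want 28, side bias +2..3) 30.7 261 x range [-0.0379  0.0471]
grip 53 (array([540.1, 159.4]), array([41.1, 10.9]), -88.5) zmax 0.0712
plate plane: slopes deg [ 0.4 -1. ] z at centre mm (want 28, side bias +2..3) 31.0 218 x range [-0.038   0.0465]
side red 151 (array([ 605.7, -366. ]), array([44.7, 14.6]), -66.6)
[ 0.63139885 -0.34198804  0.30821562]
row [ 32.9 -10.8 114.9] [ 0.  -0.   0.1] n>= 2 tcp [ 0.606  -0.3655  0.1933]
```

View pics/chk3.png

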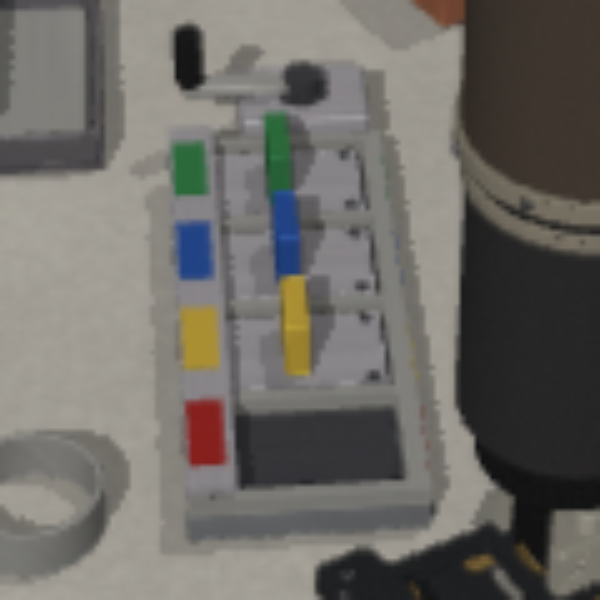

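Picture 7: green, blue and yellow all sit level in their bays with their left ends under the lip. Now red.

Request:
drive_tool:
  moves:
    - [32.9,-10.8,0,0,0,0,0.1]
    - [32.9,-10.8,0,0,0,0,0.1]
    - [32.9,-10.8,45,0,0,0,0.1]
    - [32.9,-10.8,60,0,0,0,0.1]
    - [32.9,-10.8,60,0,0,0,0.1]

```text
t: 27.95
eef_pos: [0.606, -0.366, 0.2468]
ee_rot: [3.14, -0.003, -2.713]
force: [0.7, 0.5, 0.3]
width: 0.0393
```

```bash
python3 - <<'E'
from h import *
smeasure(); row([.606,-.3655,.034],down(204.5))
E
```

```text
side red 134 (array([ 606. , -367.9]), array([44.5, 13. ]), -63.9)
row [ 0.   0.9 54.8] [ 0.  -0.1  0.1] n>= 1 tcp [ 0.606  -0.3655  0.1933]
```

Request:
drive_tool:
  moves:
    - [0,0.9,30,0,0,0,0.1]
    - [0,0.9,54.8,0,0,0,0.1]
    - [0,0.9,54.8,0,0,0,0.1]
    - [0,0.9,54.8,0,0,0,1]
    - [0,0.9,54.8,0,0,0,1]
    - [0,0.9,54.8,0,0,0,1]
    - [0,0.9,30,0,0,0,1]
    - [0,0.9,-30,0,0,0,1]
    - [0,0.9,-65,0,0,0,1]
    - [0,0.9,-65,0,0,0,1]
    - [0,0.9,-65,0,0,0,1]

```text
t: 29.38
eef_pos: [0.6051, -0.3655, 0.3122]
ee_rot: [3.14, -0.001, -2.714]
force: [-0.4, 0.4, -2.4]
width: 0.0137
```

```bash
python3 - <<'E'
from h import *
print(get_state()['width']); p,r=pose();g=p+r.apply([0,0,.1593])
for n in('side','top'):
    f=cam(n);P=f['P'];d=np.hypot(P[...,0]-g[0],P[...,1]-g[1])
    s=(d<.07)&(P[...,2]>g[2]-.05)&(P[...,2]<g[2]-.018); q=P[s]; print(n,len(q),rect(q[:,:2]) if len(q) else '','grasp',g.round(4))
bayplan('red')
E
```

```text
0.013730998761982824
side 707 (array([ 604.3, -365.8]), array([101.4,  62.8]), 23.7) grasp [ 0.6049 -0.3653  0.1529]
top 323 (array([ 603.2, -365.4]), array([99. , 61.1]), 24.5) grasp [ 0.6049 -0.3653  0.1529]
(-31, 60, 12)
row [-48.8 310.7  32.3] [  2.7 -12.   24.4] n>= 6 tcp [ 0.5204 -0.0625  0.2795]
(-31, 3, 12)
row [-48.9 310.6  89.3] [  2.7 -12.   24.4] n>= 6 tcp [ 0.5204 -0.0625  0.2225]
(-50.5, 2, 12)
row [-31.2 318.7  90.4] [  2.7 -12.   24.4] n>= 6 tcp [ 0.5009 -0.0625  0.2215]
(-50.5, 1, 6)
row [-50.1 310.   93.3] [ 1.4 -6.1 24.5] n>= 6 tcp [ 0.5217 -0.0625  0.2185]
(-50.5, 0.5, 0)
row [-68.8 301.5  97.9] [ 0.1 -0.2 24.5] n>= 6 tcp [ 0.5422 -0.0625  0.2138]
(-50.5, 100, 0)
row [-68.5 301.8  -1.6] [ 0.1 -0.2 24.5] n>= 5 tcp [ 0.5422 -0.0625  0.3133]
```

Red is held centred (offset under 1 mm).

Request:
drive_tool:
  moves:
    - [-5,40,0,0,0,4,1]
    - [-15,95,0,0,0,9,1]
    - [-24,150,0,0.5,-2,14,1]
    - [-32,205,0,1,-4,19,1]
    - [-41,260,0,1.8,-8,24.4,1]
    - [-46,295,5,2.7,-12,24.4,1]
    - [-48.8,310,25,2.7,-12,24.4,1]
    - [-48.8,310.7,32,2.7,-12,24.4,1]
    - [-48.8,310.7,32,2.7,-12,24.4,1]
    - [-48.8,310.7,32,2.7,-12,24.4,1]

```text
t: 30.72
eef_pos: [0.5214, -0.0634, 0.281]
ee_rot: [-3.14, 0.212, -3.141]
force: [-0.7, -0.9, -0.9]
width: 0.0139
```

```bash
python3 - <<'E'
from h import *
print(get_state()['width'])
for n in('side','top'):
  P=cam(n)['P'];s=(P[...,0]>.48)&(P[...,0]<.63)&(P[...,1]>-.12)&(P[...,1]<0)&(P[...,2]>.075)&(P[...,2]<.12);q=P[s];print(len(q),rect(q[:,:2]), pose()[0])
bayplan('red')
E
```

```text
0.013908832319020615
557 (array([560.6, -64.5]), array([98.8, 63. ]), 0.5) [ 0.52143616 -0.06336334  0.28111612]
0 (array([0., 0.]), array([0., 0.]), 0.0) [ 0.52136325 -0.0633486   0.28116638]
(-31, 60, 12)
row [1.3 0.9 1.5] [-0.1  0.2 -0. ] n>= 1 tcp [ 0.5204 -0.0625  0.2795]
(-31, 3, 12)
row [13.3  0.9 57.2] [-0.1  0.2 -0. ] n>= 1 tcp [ 0.5204 -0.0625  0.2225]
(-50.5, 2, 12)
row [32.6  0.9 54. ] [-0.1  0.2 -0. ] n>= 2 tcp [ 0.5009 -0.0625  0.2215]
(-50.5, 1, 6)
row [12.9  0.9 61.4] [-0.1  6.2 -0. ] n>= 2 tcp [ 0.5217 -0.0625  0.2185]
(-50.5, 0.5, 0)
row [-6.1  0.9 70.2] [-0.1 12.2 -0. ] n>= 2 tcp [ 0.5422 -0.0625  0.2138]
(-50.5, 100, 0)
row [-27.2   0.8 -27. ] [-0.1 12.2 -0. ] n>= 2 tcp [ 0.5422 -0.0625  0.3133]
```

Request:
drive_tool:
  moves:
    - [1.3,0.9,1.5,0,0,0,1]
    - [13.3,0.9,35,0,0.2,0,1]
    - [13.3,0.9,57.2,0,0.2,0,1]
    - [13.3,0.9,57.2,0,0.2,0,1]
    - [23,0.9,55.5,0,0.2,0,1]
    - [32.6,0.9,54,0,0.2,0,1]
    - [32.6,0.9,54,0,0.2,0,1]
    - [22.7,0.9,57.5,0,3.2,0,1]
    - [12.9,0.9,61,0,6.2,0,1]
    - [3.4,0.9,65,0,9.2,0,1]
    - [-6.1,0.9,69.5,0,12.2,0,1]
    - [-6.1,0.9,69.5,0,12.2,0,1]

```text
t: 32.33
eef_pos: [0.5423, -0.0619, 0.2143]
ee_rot: [-3.14, -0.001, -3.141]
force: [-0.2, 0.2, -1.0]
width: 0.0138
```

```bash
python3 - <<'E'
from h import *
s=get_state(); print(s['width'],s['force'],s['moment'])
row([.492,.195,.22],down(180))
E
```

```text
0.01380359589276595 [-0.1837302   0.24306915 -0.98205165] [ 0.13813953 -0.32234701  0.02636199]
row [  50.3  256.7 -165.3] [-0.1 -0.   0. ] n>= 5 tcp [0.492  0.195  0.3793]
```

Request:
drive_tool:
  moves:
    - [0,0,0.5,0,0,0,0.5]
    - [0,0,0.5,0,0,0,0.42]
    - [0,0,0.5,0,0,0,0.42]
    - [0,0,-20,0,0,0,0.42]
    - [0,0,-60,0,0,0,0.42]
    - [10,30,-115,0,0,0,0.6]
    - [25,85,-130,0,0,0,1]
    - [35,145,-130,0,0,0,1]
    - [45,205,-130,0,0,0,1]
    - [50,260,-130,0,0,0,1]
    - [50,266,-130,0,0,0,1]
    - [50,266,-130,0,0,0,1]

```text
t: 33.83
eef_pos: [0.4911, 0.2043, 0.3438]
ee_rot: [-3.14, -0.001, -3.14]
force: [-0.5, -0.5, -0.1]
width: 0.0005
```

```bash
python3 - <<'E'
from h import *
print(get_state()['width'])
for c in HUE: print(c); check(c,'chk4' if c=='red' else None)
row([.492,.209,.0767],down(180))
E
```

```text
0.00045879517207964926
red
grip 98 (array([540.7, -64.2]), array([45.6, 10.8]), 85.9) zmax 0.0718
plate plane: slopes deg [-0.2  0.3] z at centre mm (want 28, side bias +2..3) 30.4 345 x range [-0.0375  0.0468]
yellow
grip 96 (array([541.9,  13.3]), array([48.9, 13.1]), -87.7) zmax 0.0714
plate plane: slopes deg [ 0.2 -0.6] z at centre mm (want 28, side bias +2..3) 30.7 301 x range [-0.0372  0.0475]
blue
grip 76 (array([542.4,  89.7]), array([49.3, 11.7]), 86.4) zmax 0.0726
plate plane: slopes deg [ 0.  -0.4] z at centre mm (want 28, side bias +2..3) 30.7 266 x range [-0.0377  0.0473]
green
grip 54 (array([541. , 161.7]), array([41.4, 11.8]), 87.2) zmax 0.0717
plate plane: slopes deg [ 0.2 -0.3] z at centre mm (want 28, side bias +2..3) 31.1 242 x range [-0.038   0.0473]
row [ -0.5   6.2 107.9] [-0.1 -0.  -0.1] n>= 2 tcp [0.492 0.209 0.236]
```

View pics/chk4.png

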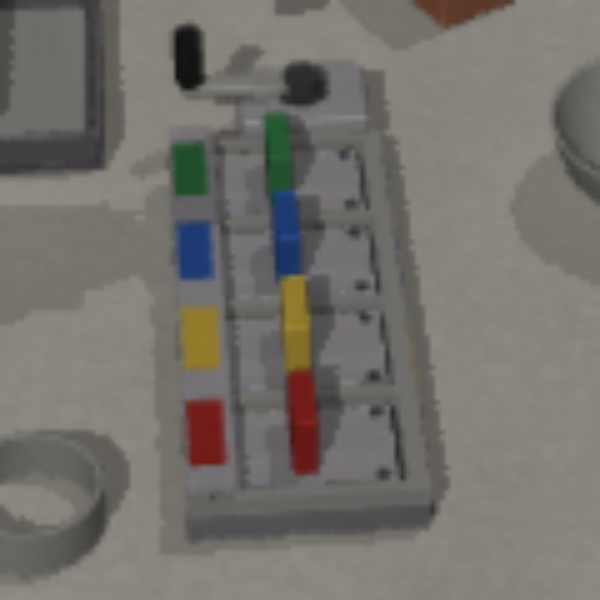

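Picture 8 shows all four covers level and under the lip. Now the lever, with closed fingers down beside the knob on its -y side.

Request:
drive_tool:
  moves:
    - [-0.5,6,40,0,0,0,1]
    - [-0.5,6,85,0,0,0,1]
    - [-0.5,6,108,0,0,0,1]
    - [-0.5,6,108,0,0,0,1]
    - [-0.5,6,108,0,0,0,1]

```text
t: 34.65
eef_pos: [0.4925, 0.2098, 0.2369]
ee_rot: [-3.141, 0.0, -3.142]
force: [-0.9, -0.2, 0.3]
width: 0.0003
```

```bash
cat >> h.py <<'E'
def lever(th,gap,z=.0767,frm=None):
    piv=np.array([.5624,.240]); k=piv+.07*np.array([-np.cos(th),np.sin(th)]); t=np.array([np.sin(th),np.cos(th)])
    g=k-gap/1000*t; return row([*g,z],down(180-np.degrees(th)),frm)
E
python3 - <<'E'
from h import *
s=get_state(); print(s['force'],s['eef_pos'])
frm=pose()
for th in(0,.2,.4,.6,.8,.9,1.0,1.05): print(th); lever(th,19,frm=frm)
f=cam('top');P=f['P'];s=(P[...,2]>.08)&(P[...,2]<.1)&(P[...,0]>.46)&(P[...,0]<.53)&(P[...,1]>.2)&(P[...,1]<.3);print(s.sum(),np.median(P[s],0))
E
```

```text
[-0.92712822 -0.15206888  0.25918933] [0.492484   0.20979469 0.23692038]
0
row [ 0.1 11.2  0.9] [-0.  0.  0.] n>= 1 tcp [0.4924 0.221  0.236 ]
0.2
row [ 2.5 25.5  0.9] [-0.   0.  11.5] n>= 2 tcp [0.49   0.2353 0.236 ]
0.4
row [ 2.  40.   0.9] [-0.   0.  22.9] n>= 3 tcp [0.4905 0.2498 0.236 ]
0.6
row [-1.4 54.   0.9] [-0.   0.  34.4] n>= 4 tcp [0.4939 0.2638 0.236 ]
0.8
row [-7.5 67.2  0.9] [-0.   0.  45.8] n>= 5 tcp [0.5   0.277 0.236]
0.9
row [-11.5  73.2   0.9] [-0.   0.  51.6] n>= 5 tcp [0.504 0.283 0.236]
1.0
row [-16.1  78.8   0.9] [-0.   0.  57.3] n>= 6 tcp [0.5086 0.2886 0.236 ]
1.05
row [-18.6  81.5   0.9] [-0.   0.  60.2] n>= 6 tcp [0.5111 0.2913 0.236 ]
0 [nan nan nan]
  return _methods._mean(a, axis=axis, dtype=dtype,
  ret = um.true_divide(
```

Request:
drive_tool:
  moves:
    - [0,11,0.9,0,0,0,1]
    - [1.3,18.5,0.9,0,0,5.7,1]
    - [2.5,25.5,0.9,0,0,11.5,1]
    - [2.3,33,0.9,0,0,17.2,1]
    - [2,40,0.9,0,0,22.9,1]
    - [0.4,47,0.9,0,0,28.6,1]
    - [-1.4,54,0.9,0,0,34.4,1]
    - [-4.4,60.6,0.9,0,0,40,1]
    - [-7.5,67.2,0.9,0,0,45.8,1]
    - [-9.5,70.2,0.9,0,0,48.7,1]
    - [-11.5,73.2,0.9,0,0,51.6,1]
    - [-11.5,73.2,0.9,0,0,51.6,1]

```text
t: 36.2
eef_pos: [0.503, 0.2836, 0.2355]
ee_rot: [-3.14, 0.0, 2.242]
force: [-5.1, -0.4, 4.4]
width: 0.0004
```

```bash
python3 - <<'E'
from h import *
s=get_state(); print(s['force'],s['eef_pos'])
frm=pose()
for a in((.95,19),(1,19),(1,17),(1,15),(1,13),(1,11)): print(a); lever(*a,frm=frm)
f=cam('side');save(f,'lev',(250,120,350,220),6)
E
```

```text
[-5.05001045 -0.38652085  4.38491823] [0.50299593 0.28362514 0.23551569]
(0.95, 19)
row [-0.2  3.9 -0.5] [-0.1  0.   2.9] n>= 1 tcp [0.5062 0.2859 0.236 ]
(1, 19)
row [ 0.4  7.5 -0.5] [-0.1  0.   5.8] n>= 1 tcp [0.5086 0.2886 0.236 ]
(1, 17)
row [ 0.2  9.5 -0.5] [-0.1  0.   5.8] n>= 1 tcp [0.5103 0.2897 0.236 ]
(1, 15)
row [ 0.  11.5 -0.5] [-0.1  0.   5.8] n>= 1 tcp [0.512  0.2908 0.236 ]
(1, 13)
row [-0.2 13.5 -0.5] [-0.1  0.   5.8] n>= 1 tcp [0.5136 0.2919 0.236 ]
(1, 11)
row [-0.4 15.5 -0.5] [-0.1  0.   5.8] n>= 1 tcp [0.5153 0.293  0.236 ]
```

View pics/lev.png

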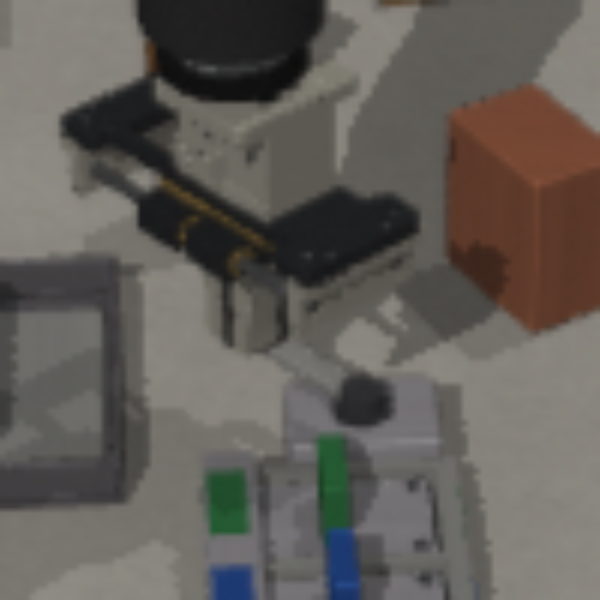

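Picture 9 shows the lever well swung, with the arm behind the fingers. I'll go on in small steps until the force jumps at the stop.

Request:
drive_tool:
  moves:
    - [-0.2,3.9,-0.5,0,0,2.9,1]
    - [0.4,7.5,-0.5,0,0,5.8,1]
    - [0.4,7.5,-0.5,0,0,5.8,1]
    - [0.4,7.5,-0.5,0,0,5.8,1]

```text
t: 36.75
eef_pos: [0.5081, 0.289, 0.2355]
ee_rot: [-3.14, -0.001, 2.142]
force: [-7.8, 3.6, 3.4]
width: 0.0005
```

Request:
drive_tool:
  moves:
    - [0,1,0,0,0,0,1]
    - [0,2,0,0,0,0,1]
    - [0,2,0,0,0,0,1]

```text
t: 37.12
eef_pos: [0.5096, 0.2901, 0.2354]
ee_rot: [-3.14, -0.001, 2.142]
force: [-9.0, 3.9, 3.6]
width: 0.0006
```

Request:
drive_tool:
  moves:
    - [0,1,0,0,0,0,1]
    - [0,2,0,0,0,0,1]
    - [0,2,0,0,0,0,1]

```text
t: 37.5
eef_pos: [0.5103, 0.2905, 0.2353]
ee_rot: [-3.137, -0.001, 2.142]
force: [-15.2, 2.5, 8.8]
width: 0.0004
```

Request:
drive_tool:
  moves:
    - [0,1,0,0,0,0,1]
    - [0,2,0,0,0,0,1]
    - [0,2,0,0,0,0,1]

```text
t: 37.88
eef_pos: [0.511, 0.291, 0.2352]
ee_rot: [-3.134, -0.001, 2.141]
force: [-21.3, 1.6, 13.4]
width: 0.0008
```

```bash
python3 - <<'E'
from h import *
f=cam('side');P=f['P'];x,y,z=P[...,0],P[...,1],P[...,2]
s=(z>.046)&(z<.06)&(x>.50)&(x<.57)&(y>.23)&(y<.32);q=P[s];q=q[np.hypot(q[:,0]-.5624,q[:,1]-.24)>.016]
print(len(q)); d=q[:,:2]-[.5624,.24]; print('angles',np.percentile(np.arctan2(d[:,1],-d[:,0]),[5,25,50,75,95]).round(3), np.hypot(*d.T).max())
E
```

```text
61
angles [0.506 0.831 0.893 1.039 1.177] 0.06619152915631885
```

The force rises steeply (to 21 N for 1 mm), so it's at the stop. Releasing upward.

Request:
drive_tool:
  moves:
    - [0,-4,0,0,0,0,1]
    - [0,-6,-60,0,0,0,1]
    - [0,-6,-110,0,0,0,1]
    - [0,-6,-110,0,0,0,1]
    - [0,-6,-110,0,0,0,1]
    - [0,-6,-110,0,0,-10,1]
    - [100,-6,-130,0,0,-10,1]
    - [160,-6,-130,0,0,-10,1]
    - [200,-6,-130,0,0,-10,1]
    - [200,-6,-130,0,0,-10,1]
    - [200,-6,-130,0,0,-10,1]
    - [200,-6,-130,0,0,-10,1]

```text
t: 39.42
eef_pos: [0.4016, 0.456, 0.3644]
ee_rot: [-3.139, 0.001, 2.314]
force: [-0.0, 0.2, -0.4]
width: 0.0004
```

```bash
python3 - <<'E'
from h import *
s=get_state(); print(s['t'],s['force'],s['eef_pos'],s['q'])
for c in HUE: print(c); check(c)
for n in('side','top'):
    f=cam(n);P=f['P'];m=(P[...,2]>.08)&(P[...,2]<.1)&(P[...,0]>.46)&(P[...,0]<.56)&(P[...,1]>.2)&(P[...,1]<.33);print(n,m.sum(),np.nanmedian(P[m],0))
    save(f,'fin_'+n)
    x,y,z=P[...,0],P[...,1],P[...,2];q=P[(z>.003)&(z<.02)&(x>.375)&(x<.41)&(y>.25)&(y<.38)];print('blade z',np.median(q[:,2]),len(q))
E
```

```text
39.425 [-0.01731543  0.15708964 -0.35925753] [0.40159389 0.45599096 0.36437867] [ 1.16983858e+00  2.78448896e-01 -1.98632632e-01 -1.73675667e-04
 -1.09676421e+00 -1.99690889e+00]
red
grip 98 (array([540.8, -63. ]), array([47.4, 10.9]), 85.9) zmax 0.0707
plate plane: slopes deg [0.2 0.1] z at centre mm (want 28, side bias +2..3) 30.7 343 x range [-0.0372  0.0472]
yellow
grip 96 (array([542.,  13.]), array([46. , 13.1]), -88.2) zmax 0.0709
plate plane: slopes deg [-0.2 -0.6] z at centre mm (want 28, side bias +2..3) 30.6 294 x range [-0.0374  0.0472]
blue
grip 77 (array([542.6,  90.6]), array([49.6, 11.8]), 86.0) zmax 0.0714
plate plane: slopes deg [-0.2 -0. ] z at centre mm (want 28, side bias +2..3) 31.1 271 x range [-0.0378  0.0475]
green
grip 53 (array([540.3, 158.9]), array([39.9, 10.9]), -88.8) zmax 0.0708
plate plane: slopes deg [ 0.3 -1.3] z at centre mm (want 28, side bias +2..3) 30.6 237 x range [-0.0379  0.0467]
side 32 [0.49120748 0.23633087 0.09012236]
blade z 0.01201995826152534 247
top 38 [0.49225459 0.23946388 0.08850677]
blade z 0.008376122889316464 589
```

View pics/fin_side.png

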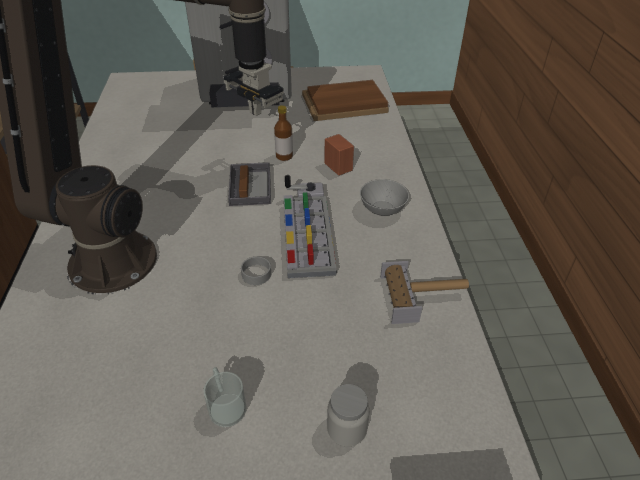

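View pics/fin_top.png

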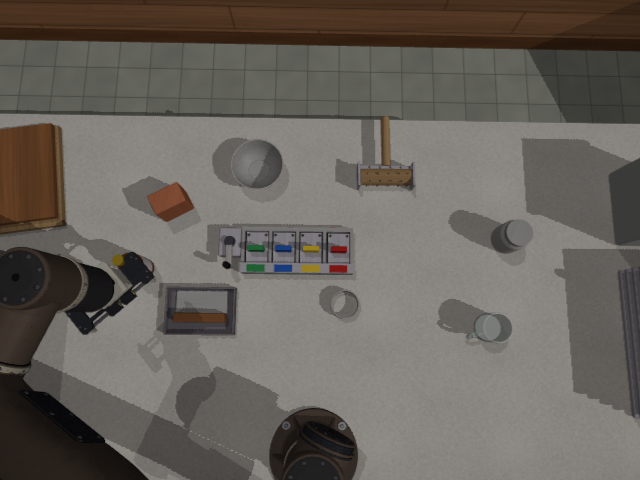

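The final views show all four covers home, the scraper flat in the tray, the knob back at its rest position (227,265), and the other things unmoved. The arm is clear, so I'm handing in.

```bash
python3 -c "
from station import job_done; print(job_done())"
```

```text
the job is handed in; nothing more can be done
None
```

The job is done and handed in at about t = 39 s. `job_done()` reports no verdict, so the outcome rests on my own checks.

- **Scraper:** it lies flat in the grey tray. The blade's top measures about 8 mm high from above, against 9 mm expected.
- **Covers:** all four (yellow, blue, green, red, in that order) are in their own bays with one end under the lip. They measure level to within about 1.3°, which is near the noise of the measurement. Plate and grip heights match full seating once the side camera's bias of 2 to 3 mm is allowed for.
- **Lever:** I pushed the knob round until the force rose steeply to about 21 N for 1 mm of travel, which I took as the stop. After I let go, it sprang back to within 1 mm of where it started.
- **Other things:** in the last pictures the bystander items look where they were, by eye. The wrist force reads near zero and the arm is clear.

**Disagreements:**
- The side camera reads 2 to 3 mm higher than the top camera, so I relied on the top view where I could.
- The lever angle measured by camera at the stop was rough (median about 0.9 rad, partly hidden). I relied on the force there.
- I saw no knocked cover and no slipped grip.

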